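# Set out the visor headbands on the rail

### The arm

A 7-joint arm with a two-finger parallel gripper is mounted at the origin on the work surface. World frame = base frame: x ahead of the robot, y to its left, z up, the work surface at z = 0. Lengths are in m, angles in rad, forces in N, time in s.
With the tool pointing down it reaches from about 0.4 to 0.925 m from the base axis. Payload 4.1 kg.
Tool frame: the origin (TCP) lies between the finger pads; the fingertips stand 8 mm ahead of it and the grasp point (between the pads) lies 11 mm behind it; z points along the fingers, y is the direction in which the jaws open and shut (so a half turn about z gives the same grasp; the last joint's range is limited). The gripper opens to 85 mm and grips with 20 to 120 N. Pads are 22 mm wide; open, the fingers measure 114 mm over their backs; the gripper's body (76 mm by 85 mm) begins 54 mm behind the grasp point. The pads swing forward as they close: fully open they stand 13 mm farther back than shut.
Start: joints at [-1.34, 0.398, 0.045, 1.537, -0.019, 1.207, -0.051], TCP at [0.21, 0.615, 0.239] pointing down, gripper open.
Joint ranges: [-2.82, 2.82], [-0.49, 2.23], [-1.37, 1.46], [0, 2.46], [-1.36, 4.5], [0.23, 2], [-2.94, 2.94]. Speed limits (rad/s): [2.57, 2.57, 3.14, 3.14, 3.14, 3.14, 3.14].

### API

Orientations are given as a unit quaternion [w, x, y, z].
In Python, from workcell import state, capture, camera_params, close_job gives the robot as it stands.
- The arm moves only by the tool jog_arm, never from a script. Its argument "rows" is a list of rows, each a list of 4 numbers: the shift along the tool's x, y, z in units of 0.2 m (1.0 is 0.2 m), then the turn about the tool's z in units of 30 degrees (1.0 is 30 degrees). A call has 1 to 8 rows; each row is the pose to reach, as a shift and turn from the pose commanded when the call began, along the tool's axes at that moment; what a row does not reach only later rows make up. A row lasts 1/8 s, in which the tool goes at most 62.5 mm and 10.7 degrees, less where a joint would pass 70% of its speed; a pose out of reach is approached as far as the arm can. A call with a number of a shift or a turn outside -1 to 1 is refused whole. A call with a gripper value outside its range is refused whole. "fingers" is the closure, from -1 (fully open) to 1 (shut), set as the call begins (left out, the last holds). The fingers move at their own pace and stop on an object; "newtons" is the grip in N (left out, the last holds). Time passes only in rows, so rows that repeat a pose let the fingers close. It gives the time, the measured TCP pose, the force and the opening at its end, in the units of the state.
- state(): the state, without advancing time (a new reading comes with each control period).
- capture(name): name is "side" or "top"; returns the picture (384x512x3 uint8, red, green, blue); there is no depth.
- camera_params(name): a dict with "camera_matrix" (3x3 intrinsics, pixels), "world_to_cam" (4x4, takes a point from world to camera coordinates). Camera axes: x right, y down, z forward; pixel columns grow to the right and rows downward; lengths in m; the calibration is good to about 2 mm. A picture is of the moment at which its call begins. camera_params takes no time and is no camera call.
- close_job(): hands the job in, once; it reports no verdict.
The state is a dict: "time_s": time; "joint_positions": joint angles; "qd": joint speeds; "tau": joint torques, N m; "tcp_pos": TCP position; "eef_rot": TCP orientation; "force": force on the tool from outside, world axes, zero at the start; "moment": the same for the moment, N m; "grip_width": finger opening in m.
Only numpy, scipy, OpenCV 4.12 (cv2) and the standard library are available. Lean on these libraries where they do the work, as an engineer would, in place of code of your own. Each camera call takes 0.05 s, during which the arm holds its last target.

### The job

Set out the splash-visor headbands for the sampling crew: swing the hasp off its catch on the grey case, open the lid wide, and hang every headband from the case astride the horizontal rail, level, with the blue brow pad on top and one leg down either side. When all are hung, shut the empty case fully and swing the hasp back down over its catch. Keep the lid shut while the hasp is over it, and leave the jar, the bottle and the cup where they stand.

Things in the scene. Friction and masses are not known exactly. Their poses are not given: they have to be found in the camera images.
- case: grey storage case with a orange lid, fixed to the bench; outside 170 (x) x 270 (y) mm, base walls 90 mm high and 5 mm thick, inner floor 5 mm up, 6 mm foam strips 40 mm high along the two long walls, 140 mm high with the lid shut. Origin: centre of the underside; x points to the hinge side (the front, with hasp and lid tab, faces -x), z up
- lid (a joint): the orange lid (50 mm deep, hinged along the case's y at the back): 0 shut, grows as it swings up and back, stop at 1.85 rad; the hinge is stiff, so the lid stays where it is left; 0.25 kg
- lid_hinge (a point): point on the lid's hinge line: back edge of the case, 90 mm above its underside, midway along y
- lid_tab (a point): grip point of the yellow tab on the lid's front edge: a flat tab 26 mm wide (along the case's y), 12 mm thick, standing 40 mm out of the front; this point is 22 mm out from the front, 192 mm from the hinge line, 50 mm to the +y side of the case's middle. The tab turns with the lid; a light pinch across its width lets it pivot
- hasp (a joint): the steel hasp with a red pull tab, hinged along the case's y on a post at the case front, 50 mm to the -y side: 0 when it lies on the lid over the brass catch (catch stands in its slot), grows as it swings up and towards the front, stop at 2.1 rad; past upright it falls to the stop by itself, before upright it falls back on the lid
- hasp_hinge (a point): point on the hasp's hinge line, 145 mm above the case's underside, 7.5 mm in front of the case front
- hasp_tab (a point): grip point of the red pull tab at the hasp's free end, 60 mm along the strap from the hinge line and 20 mm above the strap: tab 32 mm wide (along the case's y), 8 mm thick, standing up 30 mm from the strap
- rail: steel stand with a fixed horizontal round bar along its y: bar 16 mm thick, axis 130 mm above the bench, 300 mm long between two posts 20 mm thick with 70 mm wide round feet. Origin: on the bench below the bar's middle
- rail_mid (a point): middle of the bar's axis, 130 mm above the bench
- band1: visor headband: rigid white U-frame, open end down, 0.12 kg, 140 wide (x) x 122 mm high, 20 mm wide band, standing on two black temple pads (14 x 46 x 34 mm high, 106 mm apart inside). Grip: blue brow pad on top, 52 (x) x 18 (y) x 28 mm, 94 to 122 mm above the origin, pinched across its 18 mm (y). Origin: centre of the underside between the pads; x across, z up. May be absent
- band1_crown (a point): underside of the arch of band1, in its middle, 88 mm above its origin: the part that rests on the bar (flat for 20 mm to either side, then sloping down at 41 degrees)
- band2: visor headband: rigid white U-frame, open end down, 0.12 kg, 140 wide (x) x 122 mm high, 20 mm wide band, standing on two black temple pads (14 x 46 x 34 mm high, 106 mm apart inside). Grip: blue brow pad on top, 52 (x) x 18 (y) x 28 mm, 94 to 122 mm above the origin, pinched across its 18 mm (y). Origin: centre of the underside between the pads; x across, z up. May be absent
- band2_crown (a point): underside of the arch of band2, in its middle, 88 mm above its origin: the part that rests on the bar (flat for 20 mm to either side, then sloping down at 41 degrees)
- band3: visor headband: rigid white U-frame, open end down, 0.12 kg, 140 wide (x) x 122 mm high, 20 mm wide band, standing on two black temple pads (14 x 46 x 34 mm high, 106 mm apart inside). Grip: blue brow pad on top, 52 (x) x 18 (y) x 28 mm, 94 to 122 mm above the origin, pinched across its 18 mm (y). Origin: centre of the underside between the pads; x across, z up. May be absent
- band3_crown (a point): underside of the arch of band3, in its middle, 88 mm above its origin: the part that rests on the bar (flat for 20 mm to either side, then sloping down at 41 degrees)
- band4: visor headband: rigid white U-frame, open end down, 0.12 kg, 140 wide (x) x 122 mm high, 20 mm wide band, standing on two black temple pads (14 x 46 x 34 mm high, 106 mm apart inside). Grip: blue brow pad on top, 52 (x) x 18 (y) x 28 mm, 94 to 122 mm above the origin, pinched across its 18 mm (y). Origin: centre of the underside between the pads; x across, z up. May be absent
- band4_crown (a point): underside of the arch of band4, in its middle, 88 mm above its origin: the part that rests on the bar (flat for 20 mm to either side, then sloping down at 41 degrees)
- jar: clear sample jar with a blue cap, 44 mm across, 75 mm high, to be left alone. Origin: centre of its underside
- flask: white bottle with a blue cap, 64 mm across, 170 mm high, to be left alone. Origin: centre of its underside
- cup: white cup, 52 mm across, 70 mm high, to be left alone. Origin: centre of its underside

How it is judged:
On the way, in this order (a step that is already met when the one before it is completed fails the run):
1. the hasp is swung off its catch, past upright, with the lid still shut (value of joint hasp above 1.5 rad and value of joint lid below 0.08 rad), for 0.2 s.
2. the lid is opened wide (1.3 rad or more) (value of joint lid above 1.3 rad), for 0.2 s.
3. every headband hangs astride the rail (x of band1_crown in the frame of rail between -0.032 and 0.032 m and y of band1_crown in the frame of rail between -0.14 and 0.14 m and z of band1_crown in the frame of rail between 0.128 and 0.15 m and angle between each of band1, band2, band3, band4's own z axis and vertical below 0.35 rad and angle between the y axis of each of band1, band2, band3, band4 and the y axis of rail, either way round below 0.5 rad and linear speed of each of band1, band2, band3, band4 below 0.04 m/s and x of band2_crown in the frame of rail between -0.032 and 0.032 m and y of band2_crown in the frame of rail between -0.14 and 0.14 m and z of band2_crown in the frame of rail between 0.128 and 0.15 m and x of band3_crown in the frame of rail between -0.032 and 0.032 m and y of band3_crown in the frame of rail between -0.14 and 0.14 m and z of band3_crown in the frame of rail between 0.128 and 0.15 m and x of band4_crown in the frame of rail between -0.032 and 0.032 m and y of band4_crown in the frame of rail between -0.14 and 0.14 m and z of band4_crown in the frame of rail between 0.128 and 0.15 m), for 0.3 s.
4. the lid is shut again, with the hasp still clear of it (value of joint lid below 0.05 rad and value of joint hasp above 0.8 rad), for 0.2 s.
At the end, for the whole second after the job is handed in: Every headband hangs at rest astride the bar: arch middle within 32 mm of it sideways, 128 to 150 mm above the bench, between the posts, upright within 0.35 rad, square to the bar within 0.5 rad; lid shut (under 0.05 rad), hasp down over the catch (under 0.12 rad) (all of step 3 and value of joint lid below 0.05 rad and value of joint hasp below 0.12 rad); the robot touches nothing.
It fails at once if the lid is raised while the hasp lies over it (value of joint lid above 0.2 rad and value of joint hasp below 0.8 rad).
It fails at once if the sample jar is knocked or moved by more than 30 mm (distance of jar from where it was at the start of the episode above 0.03 m).
It fails at once if the bottle is knocked or moved by more than 30 mm (distance of flask from where it was at the start of the episode above 0.03 m).
It fails at once if the cup is knocked or moved by more than 30 mm (distance of cup from where it was at the start of the episode above 0.03 m).
Of band1, band2, band3, band4 only 2 to 4 are there at a start; the rules pass over those that are not, and their reading is None.
At some moment in a run one of band1, band2, band3, band4 may be knocked a few centimetres aside while the robot is not near it.
It also fails if it takes over 210 s, if anything falls off the work surface, if the arm or the gripper's body presses on something with over 40 N, if the wrist force passes 120 N, or if a joint passes its speed limit or range.

## Working session

There is one attempt and no reset: what is moved stays moved. The work goes in short steps, Python scripts to look and compute and a tool call to move; the robot and the scene stay as the last step left them, time stands still between calls to the robot, and variables do not carry over. Pictures are saved under pics/ and viewed, and the job is handed in when it is done.

Besides the shell and the picture viewer there is one more tool, called as name(argument=value, ...) on one line, values as JSON. jog_arm: Moves the arm, as the interface text tells. Its arguments: {"type":"object","properties":{"rows":{"type":"array","items":{"type":"array","items":{"type":"number"}}},"fingers":{"type":"number"},"newtons":{"type":"number"}},"required":["rows"]}

```bash
mkdir -p pics; ls; python3 - <<'E'
from workcell import state,capture,camera_params
import cv2
print(state())
for n in("side","top"):
    p=camera_params(n);print(n,p)
    cv2.imwrite(f"pics/{n}0.png",cv2.resize(capture(n)[:,:,::-1],(800,600),interpolation=cv2.INTER_CUBIC))
E
```

```text
pics
{'time_s': 0.0, 'joint_positions': array([-1.33997286,  0.39916113,  0.0450684 ,  1.53788904, -0.01871115,
        1.20691858, -0.05067122]), 'qd': array([-1.82622418e-03, -3.64361056e-04,  9.70837871e-04, -8.68404032e-04,
       -1.12333673e-04,  8.68315397e-05, -4.27478198e-04]), 'tau': array([ 7.45837406e-04, -4.75114560e+01,  1.36423912e+00, -2.54221988e+01,
        1.12863208e-02,  9.49583977e-03,  1.05375514e-05]), 'tcp_pos': array([0.21031128, 0.61437073, 0.23828009]), 'eef_rot': array([-9.25440418e-05,  1.64113446e-01,  9.86440988e-01, -9.72637639e-04]), 'force': array([ 0.34120576, -0.89019235,  0.39804163]), 'moment': array([-0.04236005, -0.0119981 ,  0.02891244]), 'grip_width': 0.08539785484568538}
side {'camera_matrix': array([[365.73781428,   0.        , 264.31486446],
       [  0.        , 365.73781428, 194.38510247],
       [  0.        ,   0.        ,   1.        ]]), 'world_to_cam': array([[ 0.9872865 , -0.15787084,  0.0184975 , -0.58235679],
       [-0.08173054, -0.60401143, -0.79277381,  0.1427811 ],
       [ 0.13632857,  0.78118307, -0.6092352 ,  0.93874301],
       [ 0.        ,  0.        ,  0.        ,  1.        ]])}
top {'camera_matrix': array([[454.02753245,   0.        , 251.99174008],
       [  0.        , 454.02753245, 189.66137999],
       [  0.        ,   0.        ,   1.        ]]), 'world_to_cam': array([[-0.00647006, -0.99990807, -0.01191571, -0.00900567],
       [-0.9859063 ,  0.00837062, -0.16708891,  0.60956955],
       [ 0.16717329,  0.01066669, -0.98586983,  1.14285268],
       [ 0.        ,  0.        ,  0.        ,  1.        ]])}
```

View pics/side0.png

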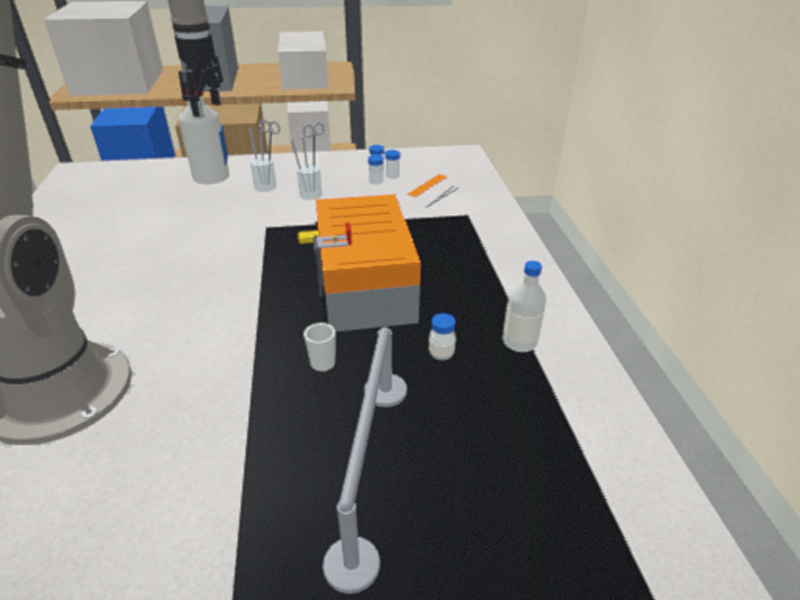

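View pics/top0.png

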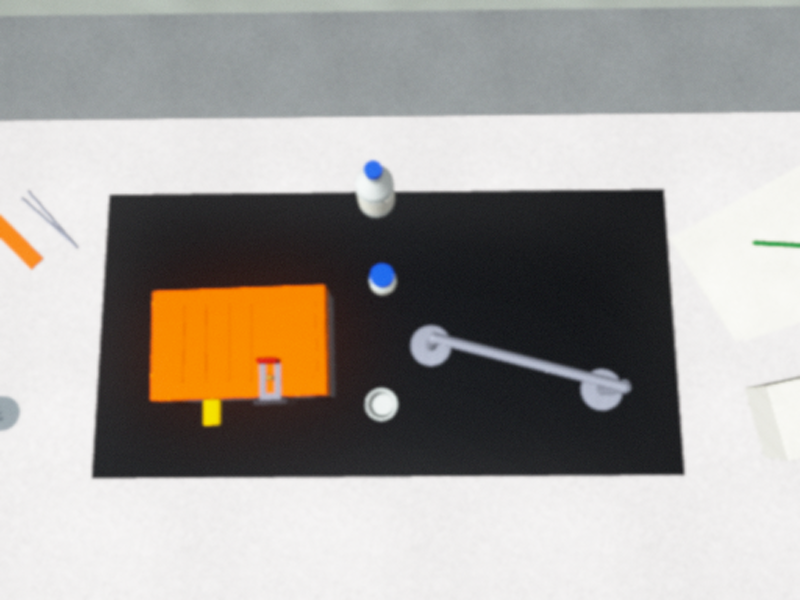

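The top view (800×600) shows the orange lid with corners near (151,291), (327,286), (329,396) and (151,401). The red hasp tab is at (268,360), the yellow tab at (212,413), and the rail runs from (433,341) to (625,386). The cup is at (381,404), the jar at (382,275) and the bottle at (375,190).

```bash
cat > h.py <<'E'
import numpy as np,cv2
from workcell import state,capture,camera_params
S=1.5625
P={n:camera_params(n) for n in("side","top")}
def cam(n):
    M=P[n]["world_to_cam"];return -M[:3,:3].T@M[:3,3]
def bp(n,px,z,s=S):
    M=P[n]["world_to_cam"];K=P[n]["camera_matrix"]
    d=M[:3,:3].T@np.linalg.solve(K,[px[0]/s,px[1]/s,1]);c=cam(n)
    return c+d*(z-c[2])/d[2]
def pj(n,X,s=S):
    M=P[n]["world_to_cam"];K=P[n]["camera_matrix"]
    v=K@(M[:3,:3]@np.asarray(X)+M[:3,3]);return v[:2]/v[2]*s
def tri(a,b):
    A=[];y=[]
    for n,px in(("side",a),("top",b)):
        M=P[n]["world_to_cam"];K=P[n]["camera_matrix"];c=cam(n)
        d=M[:3,:3].T@np.linalg.solve(K,[px[0]/S,px[1]/S,1]);d/=np.linalg.norm(d)
        Q=np.eye(3)-np.outer(d,d);A.append(Q);y.append(Q@c)
    r=np.linalg.lstsq(np.vstack(A),np.hstack(y),rcond=None);return r[0],r[1]
def save(n,name,crop=None,f=None):
    im=capture(n)[:,:,::-1]
    if crop: x0,y0,x1,y1=crop;im=im[y0:y1,x0:x1]
    k=min(800/im.shape[1],600/im.shape[0])
    cv2.imwrite("pics/"+name,cv2.resize(im,None,fx=k,fy=k,interpolation=cv2.INTER_CUBIC))
E
python3 - <<'E'
from h import *
np.set_printoptions(precision=4,suppress=True)
for n in P: print(n,cam(n))
for p in[(151,291),(327,286),(329,396),(151,401)]: print(bp("top",p,.14))
print("yellow",bp("top",(212,413),.10))
print("red",bp("top",(268,360),.17), tri((349,234),(268,360)))
print("rail",bp("top",(433,341),.13),bp("top",(625,386),.13))
print(tri((386,333),(433,341)),tri((346,503),(625,386)))
print("feet",bp("top",(431,345),0),bp("top",(602,390),0))
for nm,p,z in(("cup",(381,404),.07),("jar",(381,272),.075),("bottle",(373,169),.17)):print(nm,bp("top",p,z))
im=capture("top");h=cv2.cvtColor(im,cv2.COLOR_RGB2HSV)
m=((h[:,:,0]>8)&(h[:,:,0]<18)&(h[:,:,1]>150)&(h[:,:,2]>120)).astype(np.uint8);m[:150]=0;m[:,:60]=0
m=cv2.morphologyEx(m,cv2.MORPH_OPEN,np.ones((5,5)))
r=cv2.minAreaRect(cv2.findNonZero(m));b=cv2.boxPoints(r);print(b*S)
for q in b:print(bp("top",q,.14,1))
save("top","topz.png",(80,160,420,290))
E
```

```text
side [ 0.4586 -0.739   0.6959]
top [ 0.4099 -0.0263  1.2284]
[0.6061 0.3653 0.14  ]
[0.6117 0.0896 0.14  ]
[0.4415 0.085  0.14  ]
[0.4358 0.3566 0.14  ]
yellow [0.4174 0.2733 0.1   ]
red [0.4945 0.1736 0.17  ] (array([0.4959, 0.1763, 0.1561]), array([0.]))
rail [ 0.5253 -0.0749  0.13  ] [ 0.4538 -0.3678  0.13  ]
(array([ 0.5297, -0.0752,  0.1255]), array([0.])) (array([ 0.4537, -0.3664,  0.1343]), array([0.]))
feet [ 0.532  -0.0771  0.    ] [ 0.4525 -0.3685  0.    ]
cup [0.4301 0.008  0.07  ]
jar [0.6466 0.0071 0.075 ]
bottle [0.7913 0.0162 0.17  ]
[[145.1991 288.3305]
 [326.3383 283.0029]
 [329.6578 395.8648]
 [148.5185 401.1924]]
[0.6105 0.3746 0.14  ]
[0.6165 0.0907 0.14  ]
[0.4417 0.084  0.14  ]
[0.4355 0.3604 0.14  ]
```

View pics/topz.png

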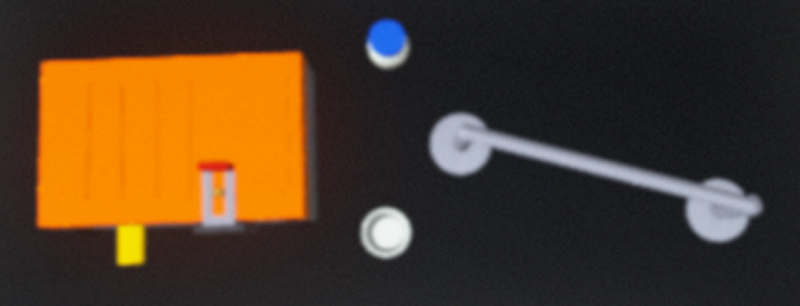

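```bash
cat >> h.py <<'E'
def TF(x,y,a):
    c,s=np.cos(a),np.sin(a)
    return lambda p:np.array([x+c*p[0]-s*p[1],y+s*p[0]+c*p[1],p[2]])
def overlay(n,segs,name,crop,im=None):
    im=capture(n)[:,:,::-1] if im is None else im
    x0,y0,x1,y1=crop;k=min(800/(x1-x0),600/(y1-y0))
    o=cv2.resize(im[y0:y1,x0:x1],None,fx=k,fy=k,interpolation=cv2.INTER_CUBIC)
    for a,b in segs:
        p=[tuple(int(v) for v in np.round((pj(n,q,1)-[x0,y0]+.5)*k-.5)) for q in(a,b)]
        cv2.line(o,p[0],p[1],(255,0,255),1,cv2.LINE_AA)
    cv2.imwrite("pics/"+name,o)
def boxsegs(x0,x1,y0,y1,z0,z1,T):
    c=[T((x,y,z)) for x in(x0,x1) for y in(y0,y1) for z in(z0,z1)]
    return[(c[i],c[j]) for i,j in[(0,1),(2,3),(4,5),(6,7),(0,2),(1,3),(4,6),(5,7),(0,4),(1,5),(2,6),(3,7)]]
E
cat > ov.py <<'E'
from h import *
def case(T):
    s=boxsegs(-.085,.085,-.135,.135,.09,.14,T)+boxsegs(-.085,.085,-.135,.135,0,.09,T)
    s+=boxsegs(-.125,-.085,.037,.063,.088,.1,T)+boxsegs(.0485-.085+.004-.008+.0,.0565-.085,-.066,-.034,.145,.175,T)
    return s
def rail(T):
    s=[(T((0,-.15,.13)),T((0,.15,.13)))]
    for y in(-.15,.15):
        s+=[(T((0,y,0)),T((0,y,.13)))]
        q=[T((.035*np.cos(a),y+.035*np.sin(a),0)) for a in np.linspace(0,6.283,25)];s+=list(zip(q,q[1:]))
    return s
E
python3 - <<'E'
from ov import *
s=case(TF(.5235,.2245,.025))+rail(TF(.491,-.2225,-.256))
overlay("top",s,"o1.png",(80,160,420,290))
overlay("side",s,"o2.png",(140,100,360,384))
E
```

```text
(no output)
```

View pics/o1.png

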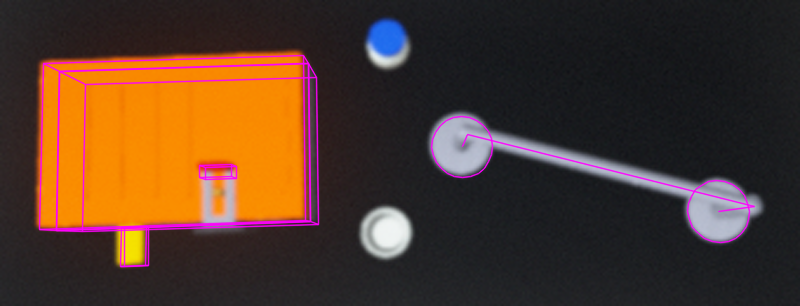

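View pics/o2.png

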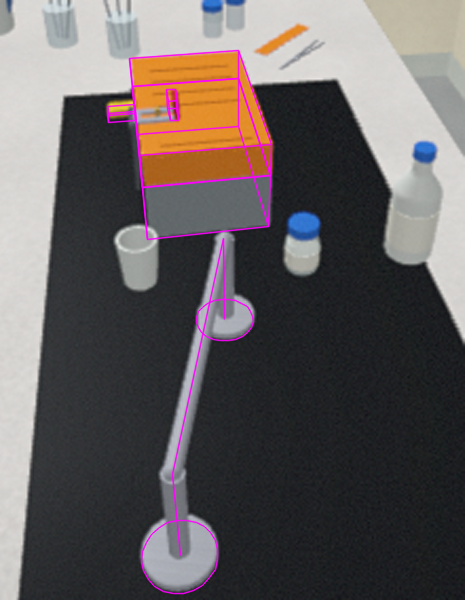

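```bash
cat >> h.py <<'E'
from scipy.spatial.transform import Rotation as Ro
CASE=(.5240,.2245,.024); RAIL=(.492,-.2225,-.256)
def frame():
    s=state();q=s["eef_rot"];R=Ro.from_quat(np.r_[q[1:],q[0]]).as_matrix()
    return s,s["tcp_pos"],R
def plan(targets):
    """targets: list of (xyz, jaw angle deg or None) -> rows in units"""
    s,p,R=frame();ja=np.degrees(np.arctan2(R[1,1],R[0,1]))
    print("t %.2f tcp %s jaw %.1f w %.4f F %s tilt %.3f"%(s["time_s"],p.round(4),ja,s["grip_width"],s["force"].round(1),R[2,2]))
    for x,a in targets:
        d=R.T@(np.asarray(x)-p)/.2
        t=0 if a is None else -(((a-ja+90)%180)-90)/30
        print(d.round(3).tolist(),round(t,3))
def caseP(x,y,z): return TF(*CASE)((x,y,z))
def railP(x,y,z): return TF(*RAIL)((x,y,z))
CJ=90+np.degrees(CASE[2]);RJ=90+np.degrees(RAIL[2])
E
python3 - <<'E'
from h import *
a=caseP(-.0325,-.05,.25);print(a,CJ,RJ)
plan([(a,CJ),(caseP(-.0325,-.05,.158),CJ)])
E
```

```text
[0.49270924 0.17373447 0.25      ] 91.37509870831397 75.33228044465092
t 0.30 tcp [0.2105 0.6148 0.239 ] jaw 71.1 w 0.0856 F [-0.6 -0.4  0.5] tilt -1.000
[-2.049, -1.63, -0.054] -0.676
[-2.049, -1.629, 0.406] -0.676
```

jog_arm(rows=[[-0.12,-0.1,0,-0.05],[-0.25,-0.2,0,-0.1],[-0.38,-0.3,0,-0.15],[-0.5,-0.4,0,-0.2],[-0.63,-0.5,0,-0.25],[-0.76,-0.6,0,-0.3],[-0.88,-0.7,0,-0.35],[-1,-0.8,0,-0.4]], fingers=0)

```text
time_s: 1.3
tcp_pos: [0.3484, 0.3979, 0.2394]
eef_rot: [0.0, 0.06, 0.998, 0.0]
force: [0.5, -0.0, 0.8]
grip_width: 0.0429
```

```bash
python3 - <<'E'
from h import *
plan([(caseP(-.0325,-.05,.25),CJ),(caseP(-.0325,-.05,.158),CJ)])
E
```

```text
t 1.30 tcp [0.3484 0.3979 0.2394] jaw 83.2 w 0.0429 F [ 0.5 -0.   0.8] tilt -1.000
[-0.85, -1.027, -0.053] -0.274
[-0.85, -1.027, 0.407] -0.274
```

jog_arm(rows=[[-0.12,-0.15,0,-0.04],[-0.25,-0.3,0,-0.08],[-0.38,-0.45,0,-0.12],[-0.5,-0.6,0,-0.16],[-0.63,-0.75,0,-0.2],[-0.74,-0.88,0,-0.24],[-0.82,-0.98,0,-0.27],[-0.85,-1,0,-0.27]], fingers=-0.2)

```text
time_s: 2.3
tcp_pos: [0.4934, 0.1782, 0.2394]
eef_rot: [0.0, -0.009, 1.0, -0.0]
force: [0.3, 0.4, 0.2]
grip_width: 0.0507
```

```bash
python3 - <<'E'
from h import *
plan([(caseP(-.0325,-.05,.25),CJ),(caseP(-.0325,-.05,.158),CJ)])
save("top","t1.png",(100,160,300,290));save("side","s1.png",(150,60,350,230))
E
```

```text
t 2.30 tcp [0.4934 0.1782 0.2394] jaw 91.0 w 0.0507 F [0.3 0.4 0.2] tilt -1.000
[0.004, -0.022, -0.053] -0.012
[0.004, -0.022, 0.407] -0.012
```

View pics/s1.png

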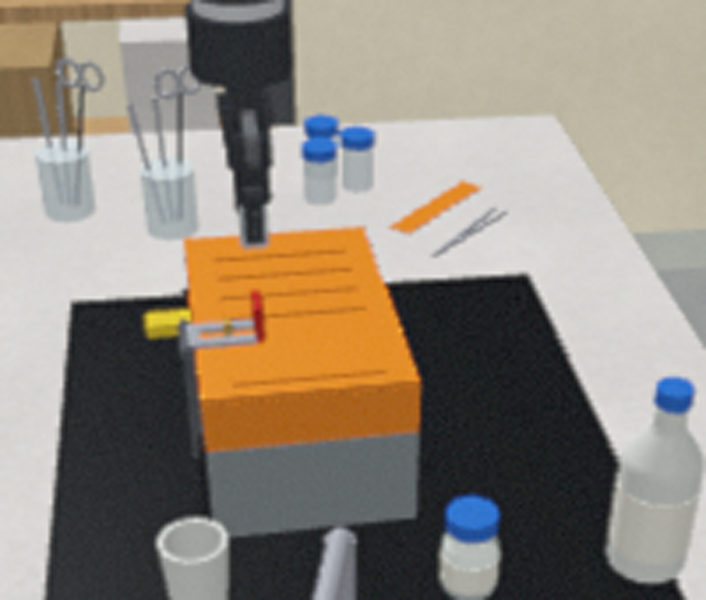

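The gripper is right above the red tab at (258,310), and the hasp lies on the lid. I'll go down and pinch.

jog_arm(rows=[[0,-0.02,0.07,-0.01],[0,-0.02,0.14,-0.01],[0,-0.02,0.21,-0.01],[0,-0.02,0.28,-0.01],[0,-0.02,0.34,-0.01],[0,-0.02,0.38,-0.01],[0,-0.02,0.4,-0.01],[0,-0.02,0.4,-0.01]])

```text
time_s: 3.4
tcp_pos: [0.4928, 0.1759, 0.1593]
eef_rot: [0.0, -0.013, 1.0, 0.0]
force: [0.1, 0.3, 0.3]
grip_width: 0.0513
```

jog_arm(rows=[[0,0,0,0],[0,0,0,0],[0,0,0,0],[0,0,0,0]], fingers=1, newtons=25)

```text
time_s: 3.9
tcp_pos: [0.4932, 0.1746, 0.16]
eef_rot: [0.0, -0.013, 1.0, -0.001]
force: [-1.5, -3.8, 6.3]
grip_width: 0.0314
```

```bash
python3 - <<'E'
from h import *
plan([])
save("side","s2.png",(150,60,350,230))
# arc rows: grasp point about hinge (case frame x,z), grasp z = tcp+.011
s,p,R=frame()
H=caseP(-.0925,-.05,.145)
ex=np.array([np.cos(CASE[2]),np.sin(CASE[2]),0])
rx=(p-H)@ex; rz=p[2]+.011-H[2]; print("r",rx,rz)
for th in np.arange(.12,1.93,.12):
    c,sn=np.cos(th),np.sin(th)
    d=(rx*c-rz*sn-rx)*ex+np.array([0,0,rx*sn+rz*c-rz])
    print(round(th,2),(R.T@d/.2).round(2).tolist())
E
```

```text
t 3.90 tcp [0.4932 0.1746 0.16  ] jaw 91.4 w 0.0314 F [-1.5 -3.8  6.3] tilt -1.000
r 0.06057374153113985 0.026031832541695277
0.12 [0.02, -0.0, -0.04]
0.24 [0.04, -0.0, -0.07]
0.36 [0.07, -0.0, -0.1]
0.48 [0.09, -0.0, -0.13]
0.6 [0.13, -0.0, -0.15]
0.72 [0.16, 0.0, -0.17]
0.84 [0.2, 0.0, -0.18]
0.96 [0.24, 0.0, -0.19]
1.08 [0.27, 0.0, -0.2]
1.2 [0.31, 0.0, -0.2]
1.32 [0.35, 0.0, -0.2]
1.44 [0.39, 0.0, -0.19]
1.56 [0.43, 0.0, -0.17]
1.68 [0.47, 0.0, -0.16]
1.8 [0.5, 0.0, -0.14]
1.92 [0.53, 0.0, -0.11]
```

View pics/s2.png

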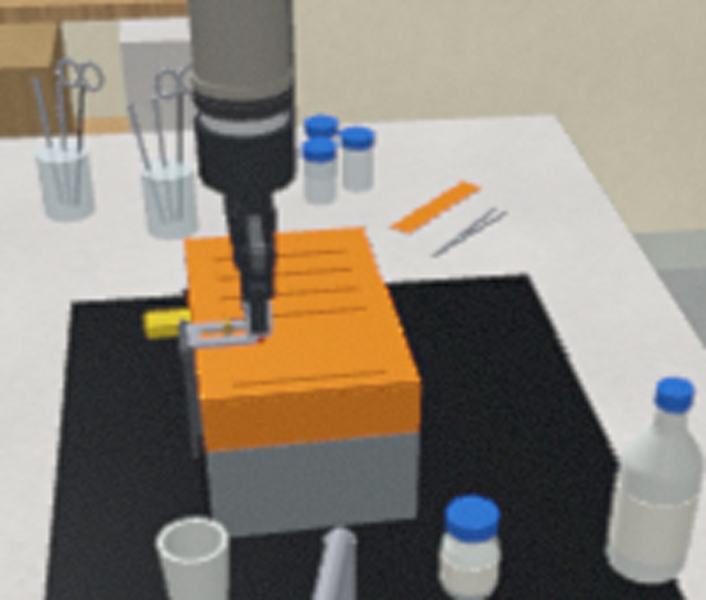

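The tab is pinched (width 31.4 mm). I'll swing the hasp along its arc.

jog_arm(rows=[[0.02,0,-0.04,0],[0.04,0,-0.07,0],[0.07,0,-0.1,0],[0.09,0,-0.13,0],[0.13,0,-0.15,0],[0.16,0,-0.17,0],[0.2,0,-0.18,0],[0.24,0,-0.19,0]])

```text
time_s: 4.95
tcp_pos: [0.4469, 0.1733, 0.1986]
eef_rot: [0.003, -0.013, 1.0, -0.0]
force: [4.3, -5.7, 2.2]
grip_width: 0.0315
```

jog_arm(rows=[[0.03,0,-0.01,0],[0.07,0,-0.01,0],[0.11,0,-0.01,0],[0.15,0,0,0],[0.19,0,0.02,0],[0.23,0,0.03,0],[0.26,0,0.05,0],[0.28,0,0.07,0]])

```text
time_s: 5.95
tcp_pos: [0.3879, 0.1716, 0.1837]
eef_rot: [-0.001, -0.013, 1.0, -0.001]
force: [-3.6, -6.9, 7.7]
grip_width: 0.0308
```

```bash
python3 - <<'E'
from h import *
plan([])
save("side","s3.png",(150,60,350,230))
E
```

```text
t 5.95 tcp [0.3879 0.1716 0.1837] jaw 91.5 w 0.0308 F [-3.6 -6.9  7.7] tilt -1.000
```

View pics/s3.png

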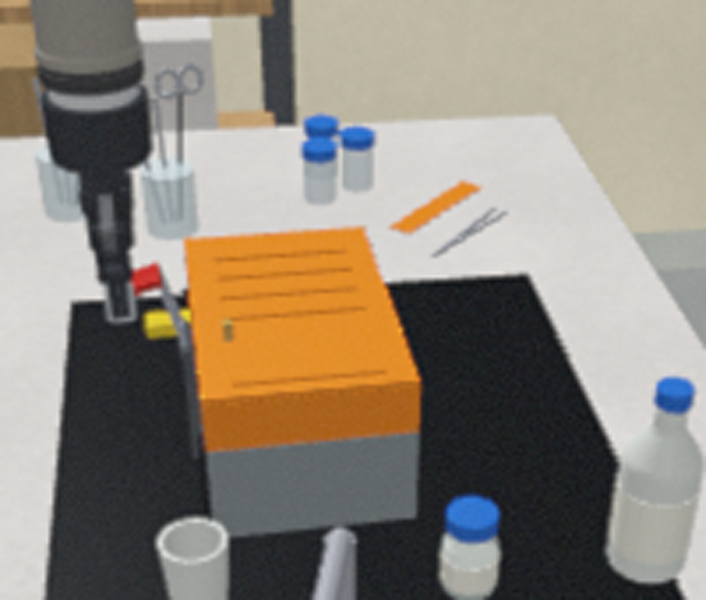

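jog_arm(rows=[[0,0,0,0],[0,0,0,0],[0,0,0,0],[0,0,-0.05,0],[0,0,-0.12,0],[0,0,-0.2,0],[0,0,-0.28,0],[0,0,-0.36,0]], fingers=-0.3)

```text
time_s: 7.0
tcp_pos: [0.3891, 0.1734, 0.257]
eef_rot: [0.001, -0.013, 1.0, 0.001]
force: [-0.1, 0.3, 0.4]
grip_width: 0.0555
```

```bash
python3 - <<'E'
from h import *
plan([(caseP(-.112,.05,.2),CJ),(caseP(-.112,.05,.09),CJ)])
save("side","s4.png",(150,60,350,230))
save("top","t4.png",(100,160,300,290))
E
```

```text
t 7.00 tcp [0.3891 0.1734 0.257 ] jaw 91.5 w 0.0555 F [-0.1  0.3  0.4] tilt -1.000
[-0.121, 0.489, 0.286] 0.004
[-0.12, 0.488, 0.836] 0.004
```

View pics/s4.png

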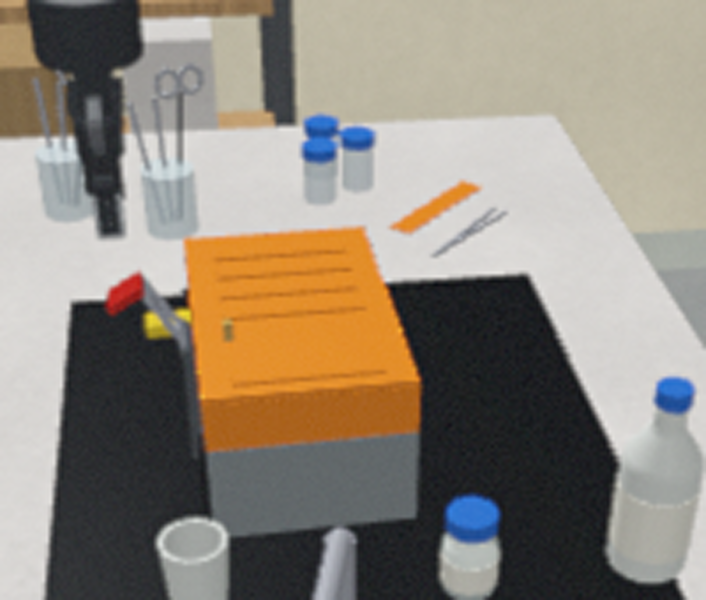

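View pics/t4.png

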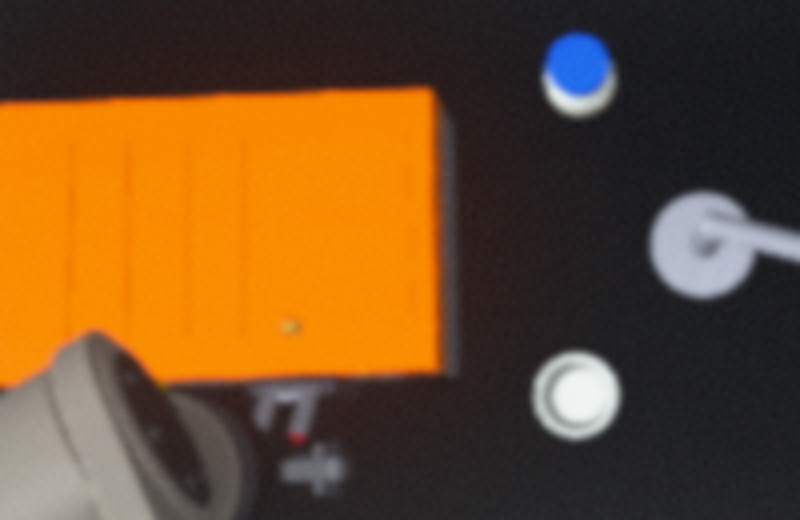

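The hasp sits at its stop and the lid is still shut. The yellow tab shows at (168,323) in the side view, so I'll go there next.

jog_arm(rows=[[-0.02,0.08,0.02,0],[-0.04,0.16,0.06,0],[-0.06,0.24,0.12,0],[-0.08,0.32,0.2,0],[-0.1,0.4,0.28,0],[-0.12,0.46,0.36,0],[-0.12,0.49,0.42,0],[-0.12,0.49,0.45,0]])

```text
time_s: 8.1
tcp_pos: [0.4097, 0.2718, 0.1641]
eef_rot: [-0.001, -0.013, 1.0, -0.001]
force: [0.7, 0.7, 0.5]
grip_width: 0.0553
```

```bash
python3 - <<'E'
from h import *
plan([(caseP(-.112,.05,.085),CJ)])
save("side","s5.png",(150,60,350,230))
E
```

```text
t 8.10 tcp [0.4097 0.2718 0.1641] jaw 91.5 w 0.0553 F [0.7 0.7 0.5] tilt -1.000
[-0.006, 0.0, 0.396] 0.005
```

View pics/s5.png

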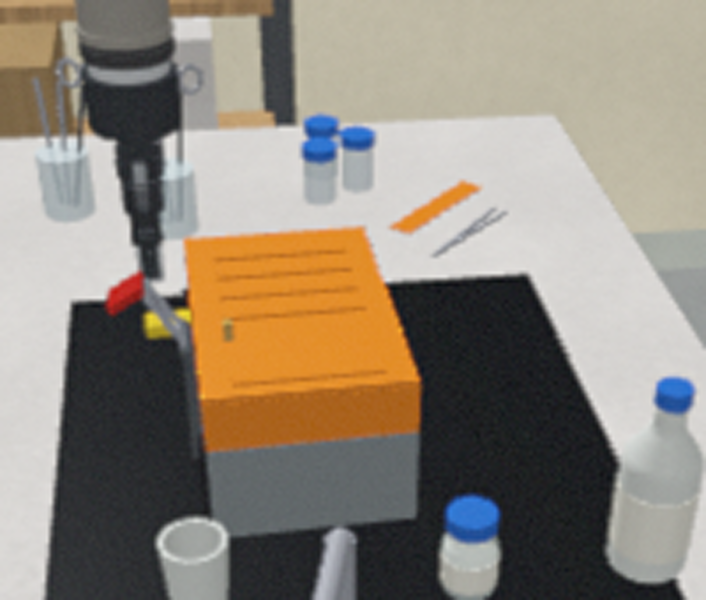

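jog_arm(rows=[[0,0,0.06,0],[0,0,0.12,0],[0,0,0.18,0],[0,0,0.24,0],[0,0,0.3,0],[0,0,0.35,0],[0,0,0.39,0],[0,0,0.4,0]])

```text
time_s: 9.15
tcp_pos: [0.41, 0.2716, 0.0847]
eef_rot: [-0.0, -0.013, 1.0, -0.0]
force: [0.8, -0.5, 0.5]
grip_width: 0.0556
```

jog_arm(rows=[[0,0,0,0],[0,0,0,0],[0,0,0,0],[0,0,0,0]], fingers=1, newtons=40)

```text
time_s: 9.65
tcp_pos: [0.4105, 0.2721, 0.0857]
eef_rot: [0.0, -0.013, 1.0, 0.0]
force: [-0.7, 0.0, 2.2]
grip_width: 0.0254
```

```bash
python3 - <<'E'
from h import *
plan([])
save("side","s6.png",(150,60,350,230))
s,p,R=frame()
H=caseP(.085,.05,.09)
ex=np.array([np.cos(CASE[2]),np.sin(CASE[2]),0])
rx=(p-H)@ex; rz=p[2]+.011-H[2]; print("r",rx,rz)
pr=np.zeros(3)
for i,th in enumerate(np.arange(.1,1.71,.1)):
    c,sn=np.cos(th),np.sin(th)
    d=(rx*c+rz*sn-rx)*ex+np.array([0,0,-rx*sn+rz*c-rz])
    u=R.T@d/.2
    print(round(th,2),(u-pr).round(2).tolist())
    if i%8==7: pr=u.round(2);print("--")
E
```

```text
t 9.65 tcp [0.4105 0.2721 0.0857] jaw 91.5 w 0.0254 F [-0.7  0.   2.2] tilt -1.000
r -0.19730258253131405 0.006750606869756981
0.1 [-0.01, 0.0, -0.1]
0.2 [-0.03, 0.0, -0.2]
0.3 [-0.05, 0.0, -0.29]
0.4 [-0.09, 0.0, -0.38]
0.5 [-0.14, 0.0, -0.47]
0.6 [-0.19, -0.0, -0.55]
0.7 [-0.25, -0.0, -0.63]
0.8 [-0.32, -0.0, -0.7]
--
0.9 [-0.08, -0.0, -0.06]
1.0 [-0.16, -0.0, -0.11]
1.1 [-0.25, -0.0, -0.16]
1.2 [-0.34, -0.0, -0.2]
1.3 [-0.44, -0.0, -0.23]
1.4 [-0.53, -0.0, -0.24]
1.5 [-0.63, -0.0, -0.25]
1.6 [-0.73, -0.0, -0.25]
--
1.7 [-0.1, -0.0, 0.01]
```

View pics/s6.png

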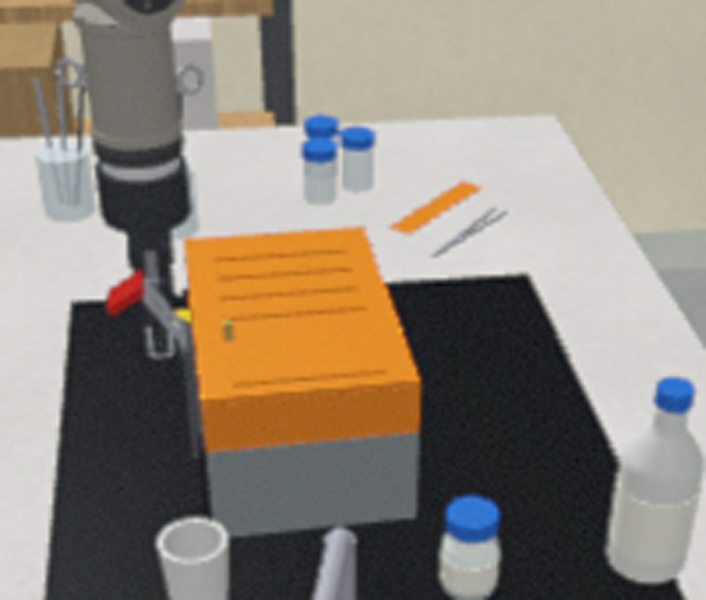

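The tab is pinched (25.4 mm). I'll open the lid along its arc.

jog_arm(rows=[[-0.01,0,-0.1,0],[-0.03,0,-0.2,0],[-0.05,0,-0.29,0],[-0.09,0,-0.38,0],[-0.14,0,-0.47,0],[-0.19,0,-0.55,0],[-0.25,0,-0.63,0],[-0.32,0,-0.7,0]])

```text
time_s: 10.7
tcp_pos: [0.473, 0.2739, 0.2242]
eef_rot: [-0.002, -0.013, 1.0, -0.0]
force: [1.1, 3.6, -7.3]
grip_width: 0.0255
```

jog_arm(rows=[[-0.08,0,-0.06,0],[-0.16,0,-0.11,0],[-0.25,0,-0.16,0],[-0.34,0,-0.2,0],[-0.44,0,-0.23,0],[-0.53,0,-0.24,0],[-0.63,0,-0.25,0],[-0.73,0,-0.25,0]])

```text
time_s: 11.7
tcp_pos: [0.6189, 0.2781, 0.2756]
eef_rot: [-0.002, -0.014, 1.0, 0.001]
force: [-2.3, 0.8, 1.8]
grip_width: 0.0252
```

```bash
python3 - <<'E'
from h import *
plan([])
save("side","s7.png",(150,20,350,230))
save("top","t7.png",(60,100,420,290))
E
```

```text
t 11.70 tcp [0.6189 0.2781 0.2756] jaw 91.6 w 0.0252 F [-2.3  0.8  1.8] tilt -1.000
```

View pics/s7.png

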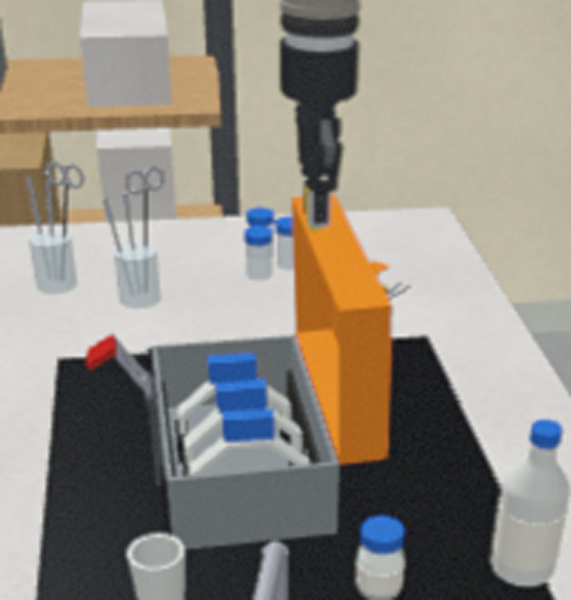

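View pics/t7.png

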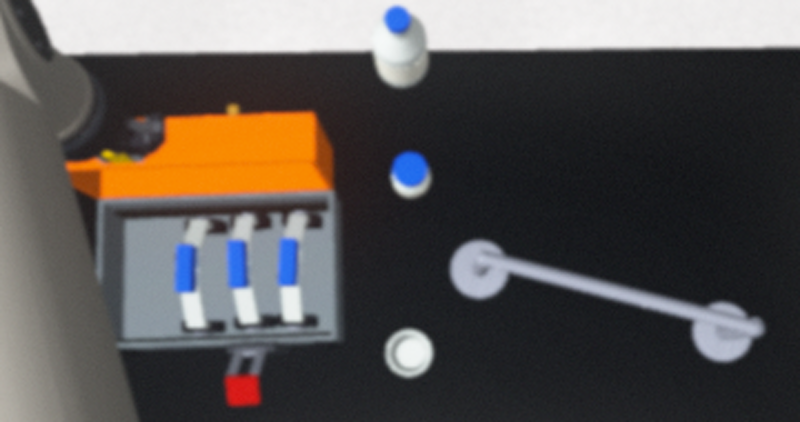

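Three bands are in the case, with brow pads at (185,268), (238,263) and (289,260) in the top crop. The lid stands at about 1.6 rad. I'll release it and back off.

jog_arm(rows=[[0,0,0,0],[0,0,0,0],[0,0,0,0],[0,0,-0.06,0],[0,0,-0.12,0],[0,0,-0.2,0],[0,0,-0.28,0],[0,0,-0.36,0]], fingers=-0.1)

```text
time_s: 12.8
tcp_pos: [0.6203, 0.2773, 0.3489]
eef_rot: [0.0, -0.013, 1.0, 0.0]
force: [0.2, 0.0, 0.4]
grip_width: 0.0468
```

```bash
cat >> h.py <<'E'
def blues(zt):
    im=capture("top");h=cv2.cvtColor(im,cv2.COLOR_RGB2HSV)
    m=((h[:,:,0]>100)&(h[:,:,0]<125)&(h[:,:,1]>130)&(h[:,:,2]>110)).astype(np.uint8)
    n,l,st,ce=cv2.connectedComponentsWithStats(m)
    for i in range(1,n):
        if st[i,4]<25: continue
        pts=cv2.findNonZero((l==i).astype(np.uint8));r=cv2.minAreaRect(pts)
        q=np.array([bp("top",p,zt,1) for p in pts[:,0,:].astype(float)])
        # orientation of long axis by PCA in world
        w,v=np.linalg.eigh(np.cov(q[:,:2].T));a=np.degrees(np.arctan2(v[1,1],v[0,1]))
        ext=[np.ptp((q[:,:2]-q[:,:2].mean(0))@v[:,k]) for k in(1,0)]
        print("blue px",ce[i].round(1),"area",st[i,4],"world",q.mean(0).round(4),"long axis %.1f"%((a+90)%180-90),np.round(ext,3))
E
python3 - <<'E'
from h import *
blues(.127)
plan([])
save("side","s8.png",(150,20,350,230))
save("top","t8.png",(60,170,260,290))
E
```

```text
blue px [238.6 108.4] area 96 world [0.8062 0.0184 0.127 ] long axis 10.3 [0.03  0.026]
blue px [244.  175.2] area 199 world [0.6331 0.0052 0.127 ] long axis 67.6 [0.039 0.038]
blue px [189.1 217.6] area 164 world [0.5289 0.1396 0.127 ] long axis -2.3 [0.049 0.02 ]
blue px [166.2 218.1] area 168 world [0.5279 0.1955 0.127 ] long axis 5.8 [0.051 0.02 ]
blue px [142.9 220.2] area 178 world [0.5235 0.2524 0.127 ] long axis 1.7 [0.05 0.02]
t 12.85 tcp [0.6212 0.2777 0.3514] jaw 91.5 w 0.0469 F [0.5 0.2 1.5] tilt -1.000
```

View pics/s8.png

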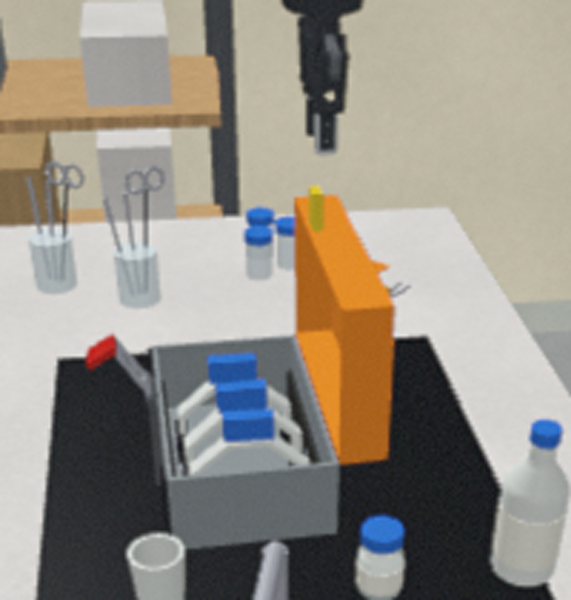

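View pics/t8.png

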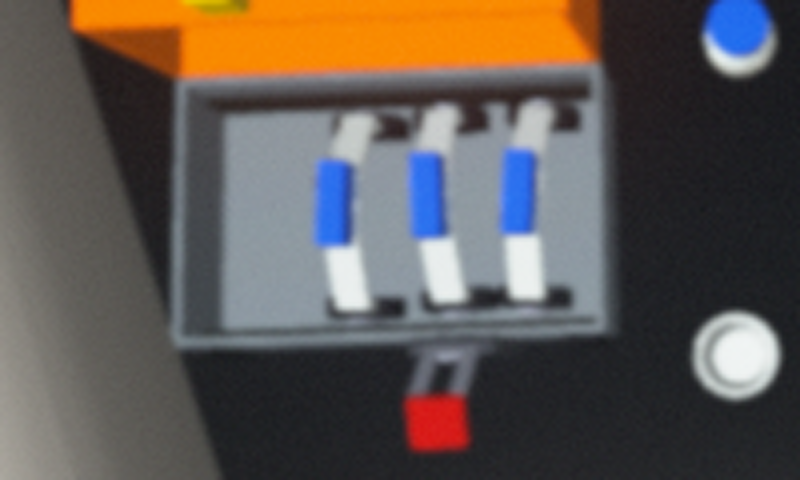

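```bash
python3 - <<'E'
from h import *
plan([((.530,.141,.2),CJ),((.530,.141,.11),CJ)])
E
```

```text
t 12.95 tcp [0.6207 0.2774 0.3488] jaw 91.5 w 0.0471 F [-0.5 -0.1 -0.6] tilt -1.000
[0.473, -0.671, 0.742] 0.004
[0.474, -0.671, 1.192] 0.004
```

jog_arm(rows=[[0.08,-0.11,0,0],[0.17,-0.24,0,0],[0.26,-0.37,0.04,0],[0.35,-0.5,0.16,0],[0.42,-0.6,0.3,0],[0.47,-0.66,0.46,0],[0.47,-0.67,0.6,0],[0.47,-0.67,0.72,0]], fingers=0.2)

```text
time_s: 13.95
tcp_pos: [0.5287, 0.1402, 0.2016]
eef_rot: [-0.001, -0.013, 1.0, -0.0]
force: [-0.4, 0.5, 0.3]
grip_width: 0.0343
```

```bash
python3 - <<'E'
from h import *
plan([((.530,.141,.11),CJ)])
save("top","t9.png",(100,150,300,290))
save("side","s9.png",(170,100,290,200))
E
```

```text
t 13.95 tcp [0.5287 0.1402 0.2016] jaw 91.5 w 0.0343 F [-0.4  0.5  0.3] tilt -1.000
[-0.007, 0.004, 0.458] 0.003
```

View pics/s9.png

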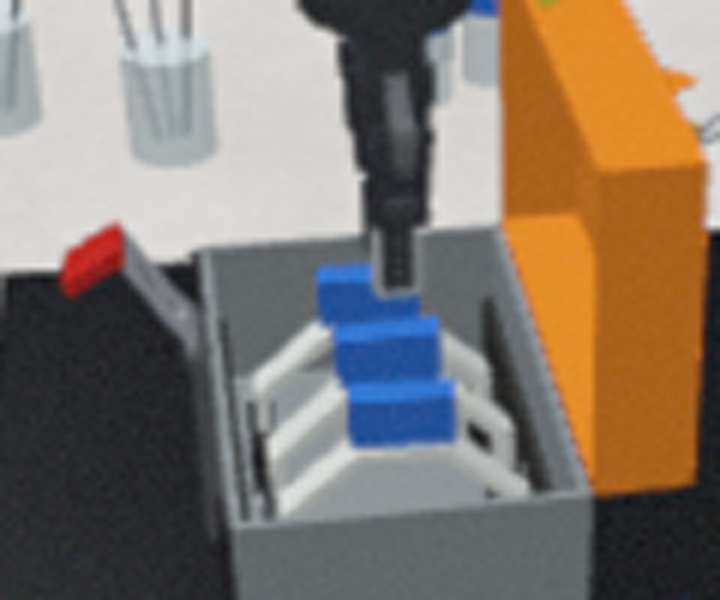

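View pics/t9.png

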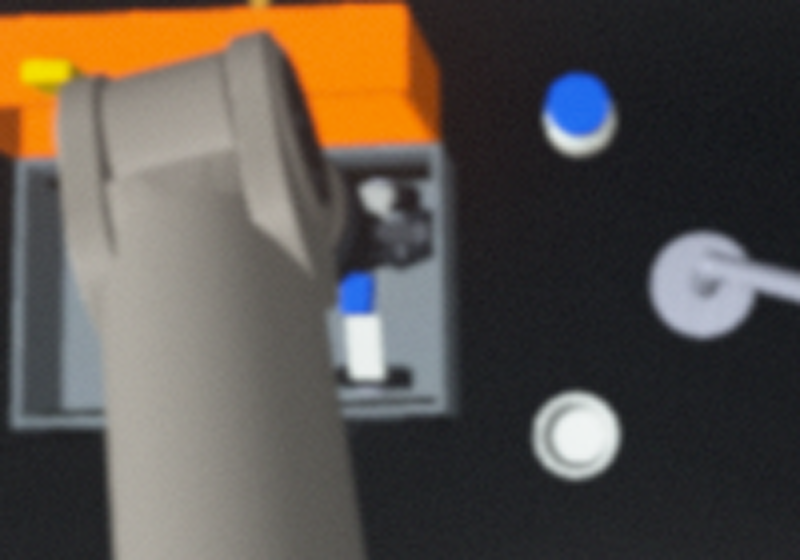

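```bash
python3 - <<'E'
from h import *
for X in[(.530,.141,.113),(.529,.1972,.113),(.525,.2545,.113)]:
  for dx in(-.026,.026):print((pj("side",np.add(X,(dx,-.009,.014)),1)-[170,100])*6)
E
```

```text
[346.58546423 398.89703116]
[456.37664893 391.07275306]
[335.40758587 336.69949217]
[440.83929213 329.59783892]
[319.0624528  278.65450429]
[420.46502064 272.19586867]
```

jog_arm(rows=[[-0.01,0.01,0.08,0],[-0.01,0.01,0.16,0],[-0.01,0.01,0.24,0],[-0.01,0.01,0.31,0],[-0.01,0.01,0.37,0],[-0.01,0.01,0.42,0],[-0.01,0.01,0.45,0],[-0.01,0.01,0.455,0]])

```text
time_s: 15.05
tcp_pos: [0.5316, 0.1429, 0.112]
eef_rot: [-0.0, -0.013, 1.0, -0.0]
force: [0.1, -0.2, -0.3]
grip_width: 0.0341
```

jog_arm(rows=[[0,0,0,0],[0,0,0,0],[0,0,0,0],[0,0,0,0]], fingers=1, newtons=50)

```text
time_s: 15.55
tcp_pos: [0.5317, 0.143, 0.1124]
eef_rot: [0.0, -0.013, 1.0, 0.0]
force: [-0.6, -0.3, -0.1]
grip_width: 0.0169
```

jog_arm(rows=[[0,0,-0.04,0],[0,0,-0.1,0],[0,0,-0.18,0],[0,0,-0.28,0],[0,0,-0.4,0],[0,0,-0.54,0],[0,0,-0.7,0],[0,0,-0.85,0]])

```text
time_s: 16.55
tcp_pos: [0.5318, 0.1428, 0.2848]
eef_rot: [0.001, -0.013, 1.0, 0.0]
force: [0.2, -0.5, -1.4]
grip_width: 0.017
```

```bash
python3 - <<'E'
from h import *
plan([(railP(0,-.08,.29),RJ),(railP(0,-.08,.155),RJ)])
save("side","s10.png",(150,40,350,200))
E
```

```text
t 16.55 tcp [0.5318 0.1428 0.2848] jaw 91.5 w 0.0170 F [ 0.2 -0.5 -1.4] tilt -1.000
[0.358, -2.205, -0.029] 0.539
[0.359, -2.205, 0.646] 0.539
```

View pics/s10.png

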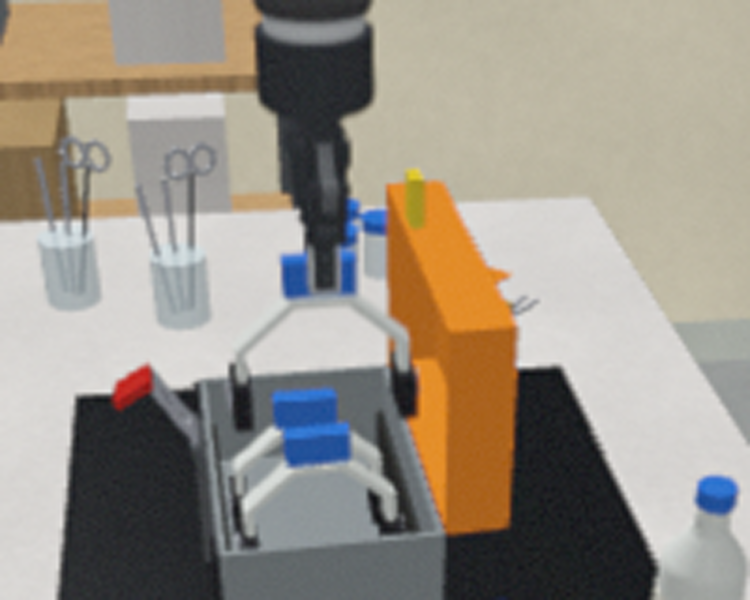

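The band came up level. Now I'll carry it to the rail.

jog_arm(rows=[[0.03,-0.06,0,0],[0.06,-0.14,0,0],[0.1,-0.26,0,0.05],[0.13,-0.4,0,0.12],[0.16,-0.55,0,0.2],[0.19,-0.7,0,0.28],[0.22,-0.85,0,0.36],[0.24,-0.95,0,0.44]])

```text
time_s: 17.6
tcp_pos: [0.4882, -0.0509, 0.2824]
eef_rot: [0.0, 0.104, 0.995, -0.0]
force: [-0.7, 0.6, -1.1]
grip_width: 0.017
```

```bash
python3 - <<'E'
from h import *
plan([(railP(0.003,-.08,.29),RJ),(railP(0,-.08,.155),RJ)])
E
```

```text
t 17.60 tcp [ 0.4882 -0.0509  0.2824] jaw 78.0 w 0.0170 F [-0.7  0.6 -1.1] tilt -1.000
[-0.193, -1.236, -0.038] 0.09
[-0.178, -1.235, 0.637] 0.09
```

jog_arm(rows=[[-0.02,-0.12,0,0.05],[-0.04,-0.26,0,0.09],[-0.07,-0.41,0,0.09],[-0.1,-0.56,0,0.09],[-0.12,-0.7,0,0.09],[-0.14,-0.84,0,0.09],[-0.16,-0.95,0,0.09],[-0.17,-1,0,0.09]])

```text
time_s: 18.6
tcp_pos: [0.4812, -0.2527, 0.2822]
eef_rot: [-0.0, 0.126, 0.992, -0.0]
force: [-0.2, 0.1, -1.4]
grip_width: 0.0173
```

jog_arm(rows=[[-0.01,-0.1,0,0],[-0.02,-0.2,0,0],[-0.02,-0.23,0,0],[-0.02,-0.24,0,0],[-0.02,-0.24,0,0]])

```text
time_s: 19.23
tcp_pos: [0.4738, -0.2976, 0.2822]
eef_rot: [-0.0, 0.125, 0.992, 0.0]
force: [-0.8, 0.4, -1.1]
grip_width: 0.0168
```

```bash
python3 - <<'E'
from h import *
plan([(railP(0.003,-.08,.29),RJ),(railP(0.003,-.08,.157),RJ)])
save("side","s11.png",(150,150,350,384))
save("top","t11.png",(240,180,420,290))
E
```

```text
t 19.23 tcp [ 0.4738 -0.2976  0.2822] jaw 75.7 w 0.0168 F [-0.8  0.4 -1.1] tilt -1.000
[-0.008, -0.014, -0.039] 0.012
[-0.008, -0.014, 0.626] 0.012
```

View pics/s11.png

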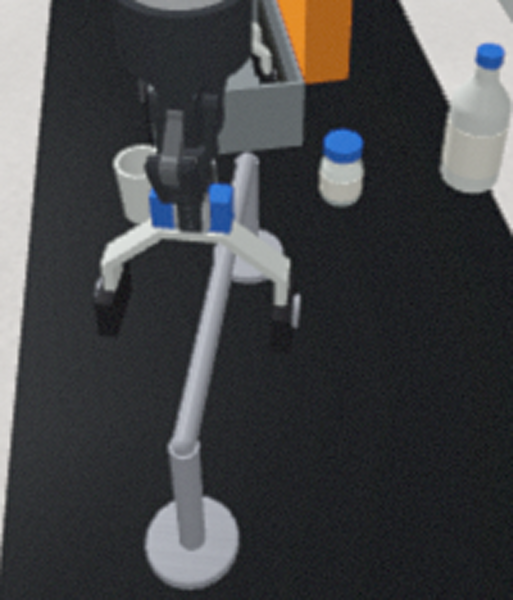

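View pics/t11.png

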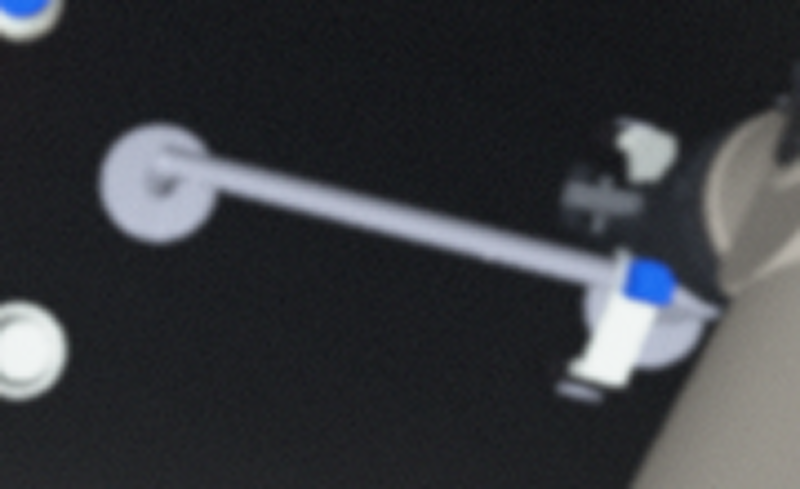

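Band is squarely over the bar. I'll lower it.

jog_arm(rows=[[0,-0.01,0.08,0.01],[0,-0.01,0.18,0.01],[0,-0.01,0.28,0.01],[0,-0.01,0.38,0.01],[0,-0.01,0.47,0.01],[0,-0.01,0.54,0.01],[0,-0.01,0.57,0.01],[0,-0.01,0.58,0.01]])

```text
time_s: 20.32
tcp_pos: [0.4729, -0.3005, 0.1661]
eef_rot: [0.0, 0.128, 0.992, -0.0]
force: [0.2, -1.4, -1.4]
grip_width: 0.0167
```

jog_arm(rows=[[0,0,0.01,0],[0,0,0.02,0],[0,0,0.03,0],[0,0,0.03,0]])

```text
time_s: 20.82
tcp_pos: [0.4728, -0.3004, 0.1602]
eef_rot: [-0.0, 0.128, 0.992, 0.0]
force: [0.1, 0.3, -0.9]
grip_width: 0.0169
```

```bash
python3 - <<'E'
from h import *
plan([(railP(0.003,-.08,.157),RJ)])
save("side","s12.png",(150,150,350,384))
E
```

```text
t 20.82 tcp [ 0.4728 -0.3004  0.1602] jaw 75.3 w 0.0169 F [ 0.1  0.3 -0.9] tilt -1.000
[-0.009, 0.001, 0.016] -0.001
```

View pics/s12.png

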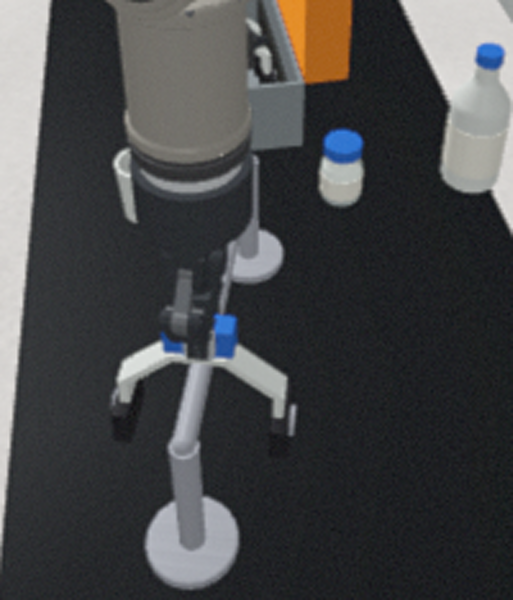

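jog_arm(rows=[[0,0,0.01,0],[0,0,0.015,0],[0,0,0.02,0],[0,0,0.02,0]])

```text
time_s: 21.38
tcp_pos: [0.4729, -0.3004, 0.1571]
eef_rot: [0.0, 0.128, 0.992, 0.0]
force: [-2.5, 0.4, 5.6]
grip_width: 0.0169
```

jog_arm(rows=[[0,0,0,0],[0,0,0,0],[0,0,0,0],[0,0,-0.05,0],[0,0,-0.12,0],[0,0,-0.2,0],[0,0,-0.28,0],[0,0,-0.36,0]], fingers=0.2)

```text
time_s: 22.38
tcp_pos: [0.473, -0.3005, 0.2297]
eef_rot: [0.0, 0.128, 0.992, -0.0]
force: [-0.9, -0.2, -0.2]
grip_width: 0.0342
```

jog_arm(rows=[[-0.05,0.1,-0.08,-0.05],[-0.05,0.22,-0.15,-0.1],[-0.05,0.35,-0.2,-0.15],[-0.05,0.5,-0.2,-0.2],[-0.05,0.64,-0.2,-0.25],[-0.05,0.77,-0.2,-0.3],[-0.05,0.89,-0.2,-0.36],[-0.05,1,-0.2,-0.4]])

```text
time_s: 23.38
tcp_pos: [0.5337, -0.1079, 0.2684]
eef_rot: [0.0, 0.023, 1.0, 0.0]
force: [0.3, -0.1, -0.1]
grip_width: 0.0341
```

```bash
python3 - <<'E'
from h import *
plan([((.530,.199,.21),CJ),((.53,.199,.112),CJ)])
save("side","s13.png",(150,150,350,384))
save("top","t13.png",(60,170,420,290))
E
```

```text
t 23.38 tcp [ 0.5337 -0.1079  0.2684] jaw 87.4 w 0.0341 F [ 0.3 -0.1 -0.1] tilt -1.000
[0.088, 1.532, 0.292] -0.132
[0.088, 1.532, 0.782] -0.132
```

View pics/s13.png

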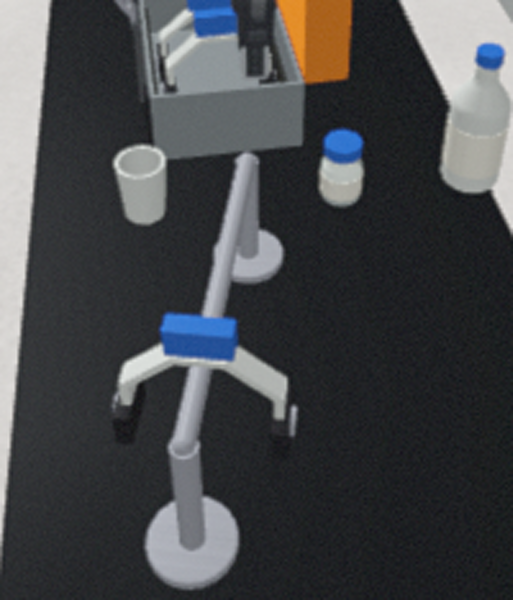

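View pics/t13.png

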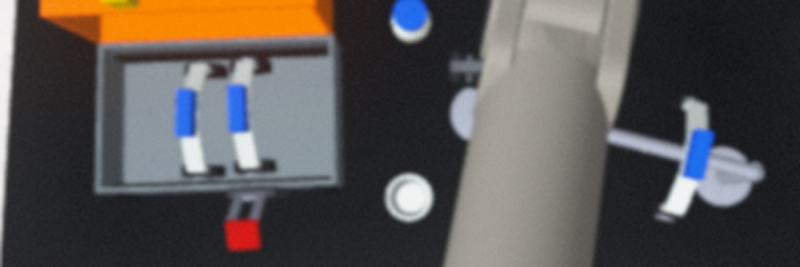

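The first band hangs level with its pad at (200,337), and the other two are in place. On to the second.

jog_arm(rows=[[0.01,0.1,0,-0.03],[0.02,0.22,0,-0.06],[0.02,0.35,0,-0.1],[0.03,0.5,0,-0.13],[0.04,0.65,0,-0.13],[0.05,0.8,0,-0.13],[0.05,0.92,0,-0.13],[0.06,1,0,-0.13]])

```text
time_s: 24.48
tcp_pos: [0.5303, 0.0935, 0.2682]
eef_rot: [-0.0, -0.012, 1.0, 0.0]
force: [1.0, -0.5, 0.2]
grip_width: 0.034
```

jog_arm(rows=[[0.0,0.1,0,0],[0.0,0.22,0,0],[0,0.35,0.03,0],[0,0.45,0.08,0],[0,0.51,0.14,0],[0,0.53,0.2,0],[0,0.53,0.26,0],[0,0.53,0.28,0]])

```text
time_s: 25.48
tcp_pos: [0.5281, 0.1955, 0.2111]
eef_rot: [-0.001, -0.01, 1.0, -0.001]
force: [-0.9, 0.3, 0.6]
grip_width: 0.0339
```

```bash
python3 - <<'E'
from h import *
plan([((.530,.199,.112),CJ)])
save("side","s14.png",(170,100,290,200))
E
```

```text
t 25.48 tcp [0.5281 0.1955 0.2111] jaw 91.1 w 0.0339 F [-0.9  0.3  0.6] tilt -1.000
[-0.011, 0.018, 0.496] -0.009
```

View pics/s14.png

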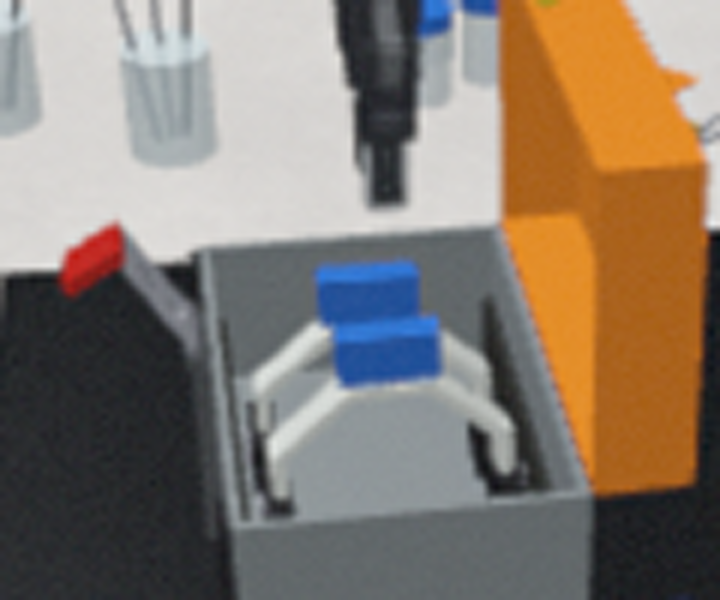

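jog_arm(rows=[[0,0.02,0.08,-0.01],[0,0.02,0.17,-0.01],[0,0.02,0.26,-0.01],[0,0.02,0.34,-0.01],[0,0.02,0.41,-0.01],[0,0.02,0.46,-0.01],[0,0.02,0.49,-0.01],[0,0.02,0.49,-0.01]])

```text
time_s: 26.52
tcp_pos: [0.5283, 0.2008, 0.1141]
eef_rot: [-0.0, -0.013, 1.0, -0.0]
force: [0.4, 0.0, 0.4]
grip_width: 0.0339
```

jog_arm(rows=[[0,0,0,0],[0,0,0,0],[0,0,0,0],[0,0,0,0]], fingers=1)

```text
time_s: 27.02
tcp_pos: [0.5285, 0.2009, 0.1146]
eef_rot: [0.0, -0.013, 1.0, 0.0]
force: [-0.0, -0.3, 0.2]
grip_width: 0.0167
```

jog_arm(rows=[[0,0,-0.04,0],[0,0,-0.1,0],[0,0,-0.18,0],[0,0,-0.28,0],[0,0,-0.4,0],[0,0,-0.54,0],[0,0,-0.7,0],[0,0,-0.87,0]])

```text
time_s: 28.02
tcp_pos: [0.5282, 0.2006, 0.2904]
eef_rot: [0.0, -0.013, 1.0, 0.0]
force: [-0.2, 1.1, -1.4]
grip_width: 0.0166
```

```bash
python3 - <<'E'
from h import *
plan([(railP(0.002,0,.29),RJ),(railP(0.002,0,.157),RJ)])
save("side","s15.png",(150,40,350,200))
E
```

```text
t 28.02 tcp [0.5282 0.2006 0.2904] jaw 91.5 w 0.0166 F [-0.2  1.1 -1.4] tilt -1.000
[0.227, -2.113, 0.001] 0.539
[0.227, -2.113, 0.666] 0.539
```

View pics/s15.png

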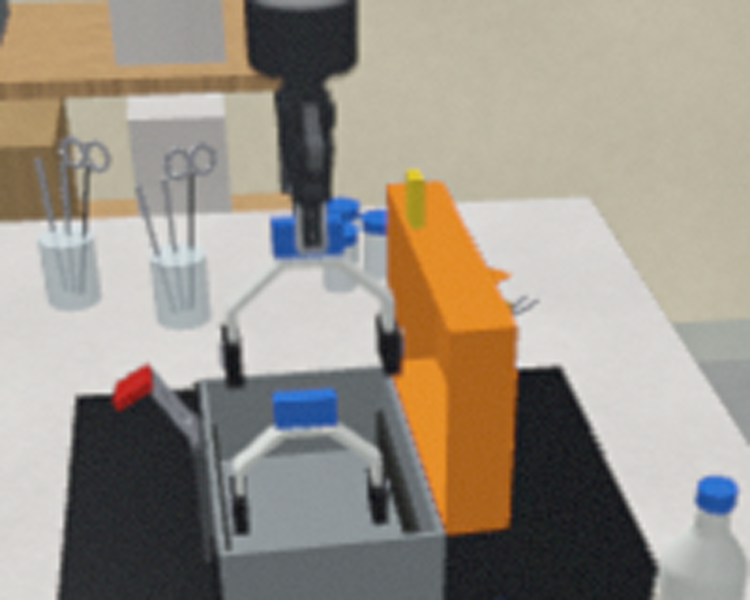

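jog_arm(rows=[[0.03,-0.06,0,0],[0.06,-0.14,0,0],[0.09,-0.26,0,0],[0.12,-0.4,0,0.1],[0.15,-0.55,0,0.2],[0.17,-0.7,0,0.3],[0.19,-0.85,0,0.4],[0.2,-0.98,0,0.5]])

```text
time_s: 29.08
tcp_pos: [0.4934, 0.0014, 0.2884]
eef_rot: [0.0, 0.12, 0.993, 0.0]
force: [0.1, -0.4, -1.0]
grip_width: 0.0168
```

```bash
python3 - <<'E'
from h import *
plan([(railP(0.002,0,.29),RJ)])
E
```

```text
t 29.07 tcp [0.4934 0.0014 0.2884] jaw 76.2 w 0.0168 F [ 0.1 -0.4 -1. ] tilt -1.000
[-0.27, -1.089, -0.008] 0.03
```

jog_arm(rows=[[-0.03,-0.12,0,0.02],[-0.06,-0.26,0,0.03],[-0.1,-0.41,0,0.03],[-0.14,-0.56,0,0.03],[-0.18,-0.7,0,0.03],[-0.22,-0.84,0,0.03],[-0.25,-0.95,0,0.03],[-0.26,-1,0,0.03]])

```text
time_s: 30.08
tcp_pos: [0.497, -0.2049, 0.2883]
eef_rot: [-0.0, 0.127, 0.992, -0.0]
force: [-0.2, 0.1, -1.0]
grip_width: 0.0168
```

jog_arm(rows=[[-0.01,-0.05,0,0],[-0.01,-0.08,0,0],[-0.01,-0.08,0,0],[-0.01,-0.08,0,0]])

```text
time_s: 30.58
tcp_pos: [0.4956, -0.218, 0.2883]
eef_rot: [0.0, 0.125, 0.992, 0.0]
force: [1.0, 0.0, -0.7]
grip_width: 0.017
```

```bash
python3 - <<'E'
from h import *
plan([(railP(0.002,0,.164),RJ)])
save("side","s16.png",(150,150,350,384))
E
```

```text
t 30.57 tcp [ 0.4956 -0.218   0.2883] jaw 75.7 w 0.0170 F [ 1.   0.  -0.7] tilt -1.000
[0.002, -0.026, 0.621] 0.011
```

View pics/s16.png

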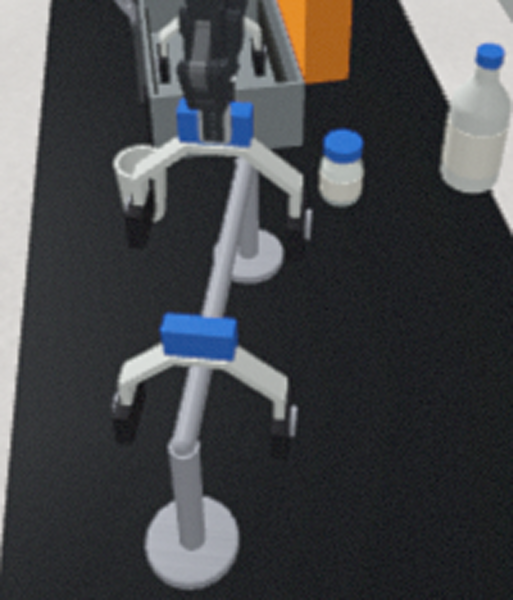

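jog_arm(rows=[[0,-0.02,0.08,0.01],[0,-0.02,0.18,0.01],[0,-0.02,0.28,0.01],[0,-0.02,0.38,0.01],[0,-0.02,0.48,0.01],[0,-0.02,0.56,0.01],[0,-0.02,0.6,0.01],[0,-0.02,0.61,0.01]])

```text
time_s: 31.62
tcp_pos: [0.4943, -0.2226, 0.1658]
eef_rot: [-0.0, 0.128, 0.992, 0.0]
force: [-0.3, -0.0, -1.7]
grip_width: 0.0171
```

jog_arm(rows=[[0,0,0.01,0],[0,0,0.02,0],[0,0,0.03,0],[0,0,0.03,0]])

```text
time_s: 32.12
tcp_pos: [0.4944, -0.2226, 0.1603]
eef_rot: [0.0, 0.128, 0.992, 0.0]
force: [0.1, 0.1, -0.6]
grip_width: 0.0168
```

jog_arm(rows=[[0,0,0.007,0],[0,0,0.015,0],[0,0,0.015,0]])

```text
time_s: 32.5
tcp_pos: [0.4947, -0.2228, 0.159]
eef_rot: [0.0, 0.128, 0.992, 0.001]
force: [-3.5, 2.7, 10.6]
grip_width: 0.0169
```

jog_arm(rows=[[0,0,0,0],[0,0,0,0],[0,0,0,0],[0,0,-0.05,0],[0,0,-0.12,0],[0,0,-0.2,0],[0,0,-0.28,0],[0,0,-0.36,0]], fingers=0.2)

```text
time_s: 33.5
tcp_pos: [0.4946, -0.2228, 0.2307]
eef_rot: [0.0, 0.128, 0.992, 0.0]
force: [-0.0, -1.2, 0.0]
grip_width: 0.0342
```

jog_arm(rows=[[-0.01,0.1,-0.08,-0.05],[-0.02,0.22,-0.15,-0.1],[-0.02,0.35,-0.2,-0.15],[-0.02,0.5,-0.2,-0.2],[-0.02,0.64,-0.2,-0.25],[-0.02,0.77,-0.2,-0.3],[-0.02,0.89,-0.2,-0.36],[-0.02,1,-0.2,-0.4]])

```text
time_s: 34.5
tcp_pos: [0.5493, -0.0287, 0.2692]
eef_rot: [-0.0, 0.023, 1.0, -0.0]
force: [-0.2, -0.6, 0.6]
grip_width: 0.0344
```

```bash
python3 - <<'E'
from h import *
plan([((.526,.2565,.21),CJ)])
save("side","s17.png",(150,80,380,384))
save("top","t17.png",(60,170,420,290))
blues(.127)
E
```

```text
t 34.50 tcp [ 0.5493 -0.0287  0.2692] jaw 87.4 w 0.0344 F [-0.2 -0.6  0.6] tilt -1.000
[0.181, 1.419, 0.296] -0.132
blue px [238.6 108.5] area 97 world [0.806  0.0183 0.127 ] long axis 10.9 [0.03  0.026]
blue px [142.9 220.2] area 178 world [0.5235 0.2524 0.127 ] long axis 1.7 [0.05 0.02]
blue px [342.1 233.2] area 245 world [ 0.4881 -0.2313  0.127 ] long axis -34.4 [0.057 0.027]
blue px [374.  238.9] area 208 world [ 0.4739 -0.3076  0.127 ] long axis -17.1 [0.056 0.024]
```

View pics/s17.png

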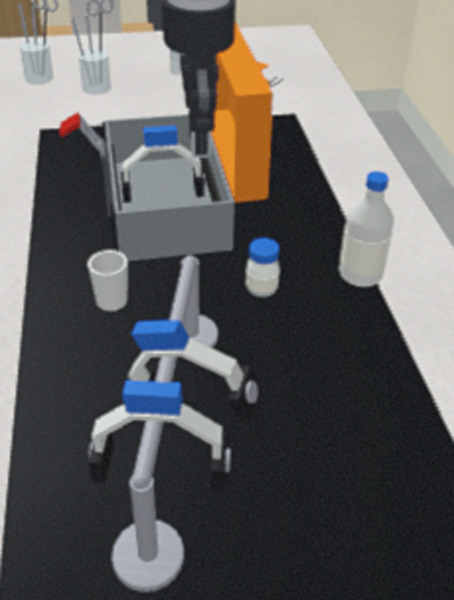

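View pics/t17.png

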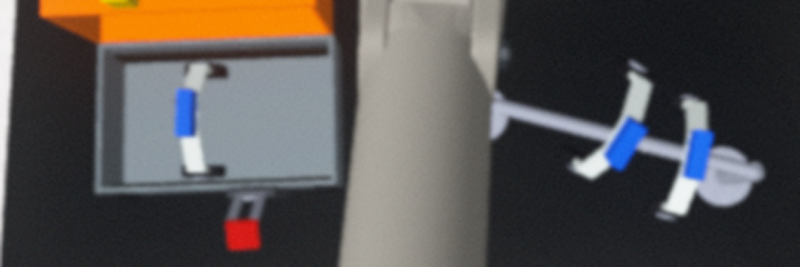

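The second band got turned about 20° on the bar: its pad is at (626,143) in the top crop, long axis -34° against the expected -15°. It may be the announced knock. I'll measure it and put it square.

```bash
python3 - <<'E'
from h import *
blues(.170)
print(railP(0,0,.13),railP(0,-.08,.13))
save("side","s18.png",(180,220,290,330))
plan([])
E
```

```text
blue px [238.6 108.4] area 95 world [0.7906 0.0165 0.17  ] long axis 5.4 [0.028 0.025]
blue px [142.8 220.2] area 177 world [0.519  0.2416 0.17  ] long axis 1.7 [0.048 0.019]
blue px [341.9 231. ] area 223 world [ 0.4903 -0.2232  0.17  ] long axis -36.6 [0.055 0.023]
blue px [374.  238.6] area 213 world [ 0.472  -0.2965  0.17  ] long axis -17.1 [0.054 0.023]
[ 0.492  -0.2225  0.13  ] [ 0.47174296 -0.29989285  0.13      ]
t 34.75 tcp [ 0.5488 -0.0314  0.2692] jaw 87.2 w 0.0343 F [-0.2  0.3 -0.9] tilt -1.000
```

View pics/s18.png

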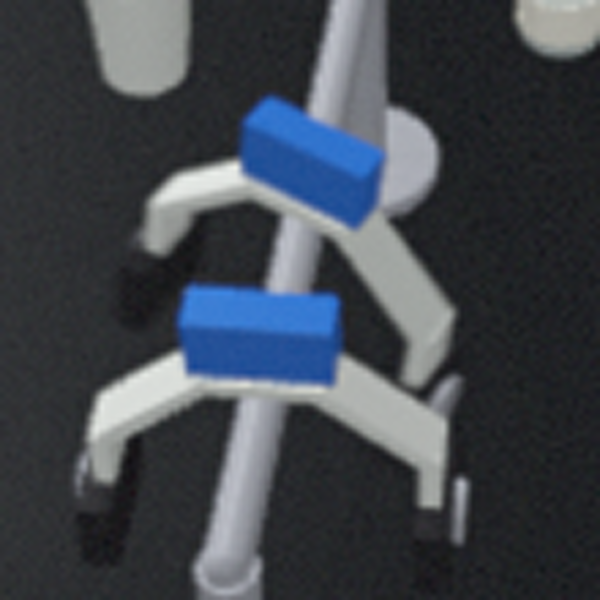

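jog_arm(rows=[[0,0,0,0],[0,0,0,0],[0,0,0,0],[0,0,0,0],[0,0,0,0],[0,0,0,0],[0,0,0,0],[0,0,0,0]], fingers=0)

```text
time_s: 35.75
tcp_pos: [0.549, -0.0302, 0.2693]
eef_rot: [0.0, 0.023, 1.0, 0.0]
force: [0.5, 0.3, -0.1]
grip_width: 0.0429
```

```bash
python3 - <<'E'
from h import *
blues(.170)
save("side","s19.png",(180,220,290,330))
save("top","t19.png",(280,180,420,290))
plan([])
E
```

```text
blue px [238.5 108.4] area 95 world [0.7907 0.0168 0.17  ] long axis 7.9 [0.029 0.025]
blue px [142.8 220.2] area 177 world [0.519  0.2416 0.17  ] long axis 1.7 [0.048 0.019]
blue px [340.7 231.7] area 191 world [ 0.4886 -0.2203  0.17  ] long axis -49.2 [0.052 0.022]
blue px [374.2 239. ] area 208 world [ 0.4711 -0.2969  0.17  ] long axis -20.7 [0.054 0.023]
t 35.90 tcp [ 0.549  -0.0302  0.2693] jaw 87.3 w 0.0427 F [ 0.2 -0.6 -0.3] tilt -1.000
```

View pics/s19.png

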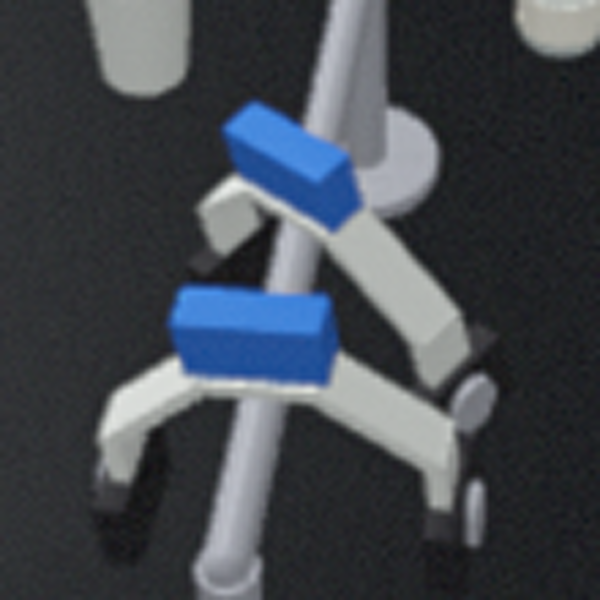

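View pics/t19.png

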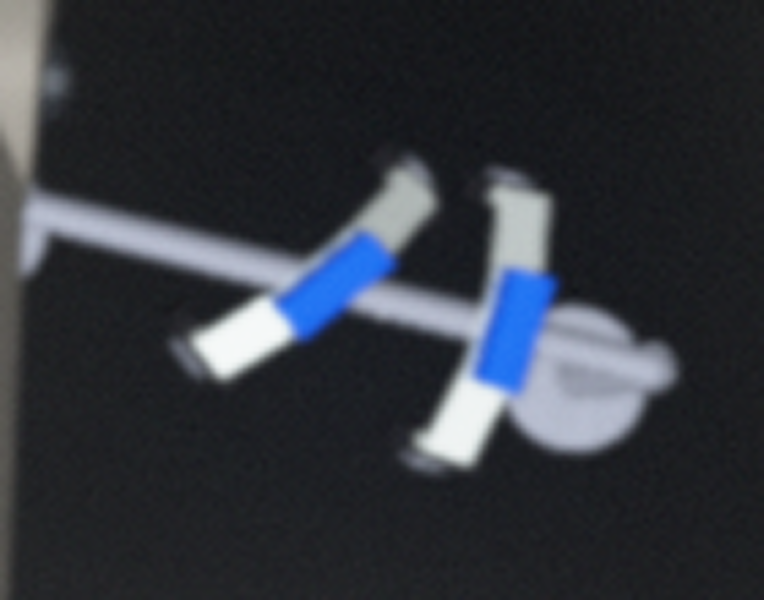

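It is still turning slowly, now at -49°. I'll go over it and catch it.

jog_arm(rows=[[0.03,-0.13,0,0.3],[0.07,-0.28,0,0.6],[0.11,-0.44,0,0.9],[0.16,-0.6,0,1.0],[0.2,-0.76,0,1.0],[0.24,-0.9,0.03,1.0],[0.255,-0.96,0.06,1.0],[0.255,-0.96,0.1,1.0]])

```text
time_s: 36.9
tcp_pos: [0.4889, -0.2201, 0.249]
eef_rot: [0.0, 0.282, 0.959, 0.0]
force: [0.5, 0.1, -0.6]
grip_width: 0.0426
```

```bash
python3 - <<'E'
from h import *
blues(.170)
save("side","s20.png",(170,200,290,330))
save("top","t20.png",(280,180,420,290))
plan([])
E
```

```text
blue px [238.6 108.6] area 95 world [0.7903 0.0164 0.17  ] long axis 4.9 [0.028 0.025]
blue px [244.1 175.2] area 200 world [0.6243 0.0038 0.17  ] long axis 61.5 [0.037 0.037]
blue px [142.9 220.2] area 177 world [0.5189 0.2415 0.17  ] long axis 1.3 [0.048 0.019]
blue px [337.1 233.5] area 99 world [ 0.4844 -0.2118  0.17  ] long axis -41.0 [0.029 0.02 ]
t 37.05 tcp [ 0.4894 -0.218   0.2485] jaw 57.4 w 0.0426 F [-0.3  0.1  0.3] tilt -1.000
```

View pics/s20.png

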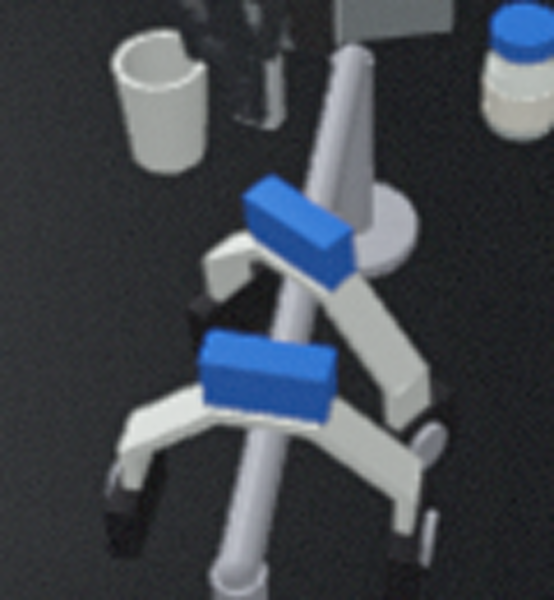

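View pics/t20.png

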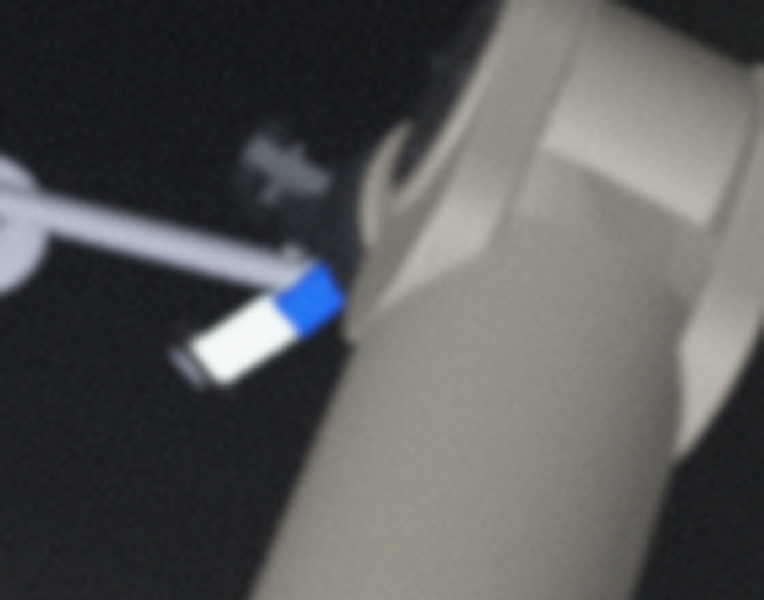

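jog_arm(rows=[[0,0,0,0.3],[0,0,0,0.53],[0,0,0.06,0.53],[0,0,0.15,0.53],[0,0,0.24,0.53],[0,0,0.33,0.53],[0,0,0.38,0.53],[0,0,0.41,0.53]])

```text
time_s: 38.05
tcp_pos: [0.4888, -0.2197, 0.1665]
eef_rot: [-0.0, 0.411, 0.911, -0.0]
force: [0.4, -0.8, 1.0]
grip_width: 0.0426
```

```bash
python3 - <<'E'
from h import *
save("side","s21.png",(170,200,290,330))
plan([])
E
```

```text
t 38.10 tcp [ 0.4886 -0.2195  0.1662] jaw 41.4 w 0.0425 F [ 0.4  0.8 -0.5] tilt -1.000
```

View pics/s21.png

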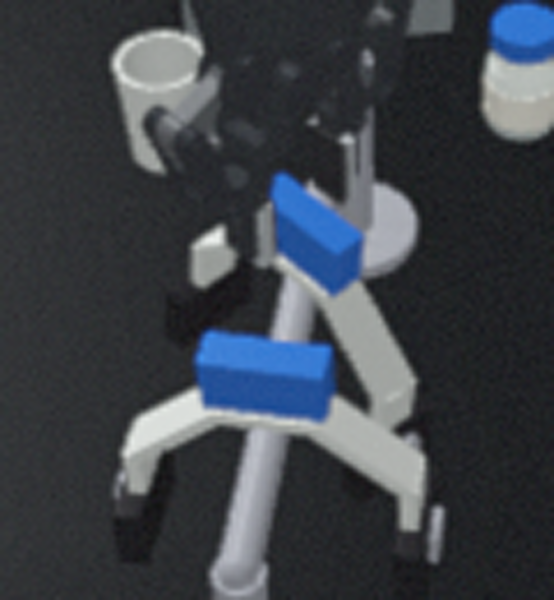

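jog_arm(rows=[[0,0,0.015,0],[0,0,0.03,0],[0,0,0.03,0],[0,0,0.03,0],[0,0,0.03,0]], fingers=1, newtons=40)

```text
time_s: 38.72
tcp_pos: [0.4899, -0.2201, 0.1635]
eef_rot: [0.001, 0.411, 0.911, 0.001]
force: [-3.3, 1.6, 11.2]
grip_width: 0.0169
```

```bash
python3 - <<'E'
from h import *
save("side","s22.png",(170,200,290,330))
save("top","t22.png",(280,180,420,290))
plan([])
E
```

```text
t 38.83 tcp [ 0.4899 -0.2201  0.1635] jaw 41.4 w 0.0173 F [-2.9  1.7 12.1] tilt -1.000
```

View pics/s22.png

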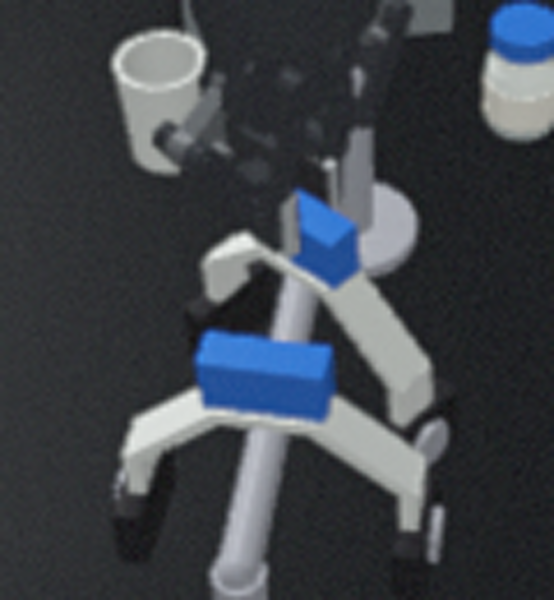

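View pics/t22.png

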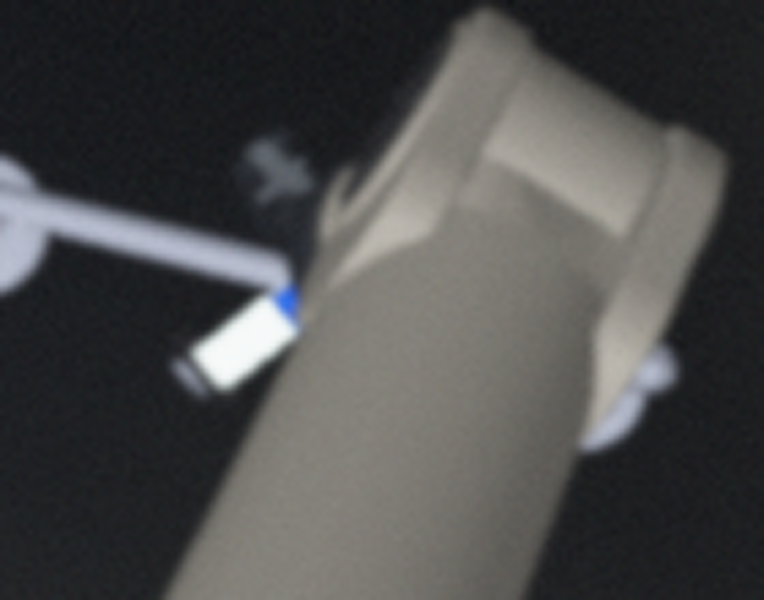

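jog_arm(rows=[[0,0,-0.03,0],[0,0,-0.06,0],[0.02,0.03,-0.07,-0.15],[0.04,0.06,-0.07,-0.35],[0.056,0.083,-0.07,-0.55],[0.056,0.083,-0.07,-0.75],[0.056,0.083,-0.07,-0.9],[0.056,0.083,-0.07,-1]])

```text
time_s: 39.83
tcp_pos: [0.494, -0.2001, 0.1753]
eef_rot: [-0.0, 0.161, 0.987, 0.0]
force: [-0.2, 0.4, -1.8]
grip_width: 0.0168
```

```bash
python3 - <<'E'
from h import *
save("side","s23.png",(170,200,290,330))
plan([(railP(.0,.02,.165),RJ)])
blues(.17)
E
```

```text
t 39.88 tcp [ 0.494  -0.2002  0.1753] jaw 71.6 w 0.0172 F [ 0.3 -0.2 -1.2] tilt -1.000
[-0.019, -0.009, 0.051] -0.125
blue px [238.6 108.5] area 97 world [0.7906 0.0166 0.17  ] long axis 10.9 [0.029 0.025]
blue px [244.  175.2] area 201 world [0.6243 0.0039 0.17  ] long axis 64.5 [0.038 0.037]
blue px [142.9 220.2] area 178 world [0.519  0.2415 0.17  ] long axis 1.7 [0.048 0.019]
```

View pics/s23.png

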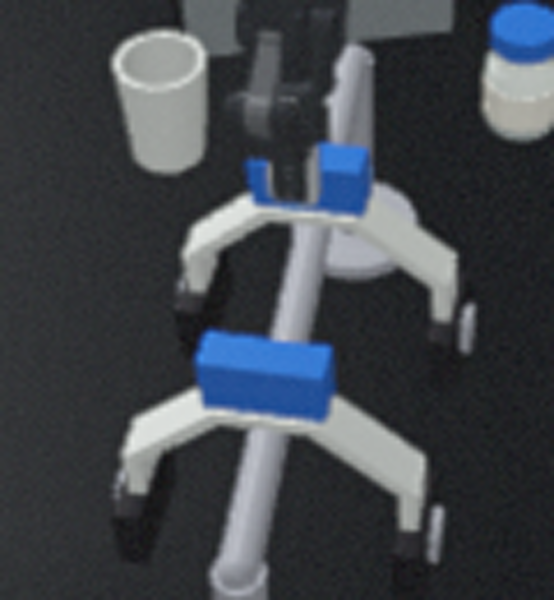

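jog_arm(rows=[[0,-0.01,0.01,-0.06],[0,-0.01,0.02,-0.12],[0,-0.01,0.03,-0.12],[0,-0.01,0.035,-0.12],[0,-0.01,0.04,-0.12],[0,-0.01,0.04,-0.12]])

```text
time_s: 40.67
tcp_pos: [0.4934, -0.2021, 0.1672]
eef_rot: [-0.0, 0.13, 0.991, 0.0]
force: [0.5, -0.2, -0.7]
grip_width: 0.017
```

jog_arm(rows=[[0,0,0.005,0],[0,0,0.01,0],[0,0,0.01,0]])

```text
time_s: 41.05
tcp_pos: [0.4933, -0.2021, 0.1652]
eef_rot: [-0.0, 0.13, 0.991, 0.0]
force: [-0.6, -0.2, -1.1]
grip_width: 0.0168
```

jog_arm(rows=[[0,0,0.003,0],[0,0,0.005,0],[0,0,0.005,0]])

```text
time_s: 41.42
tcp_pos: [0.4934, -0.2021, 0.1642]
eef_rot: [-0.0, 0.13, 0.991, 0.0]
force: [-0.0, -0.8, -2.0]
grip_width: 0.0169
```

jog_arm(rows=[[0,0,0.003,0],[0,0,0.006,0],[0,0,0.006,0]])

```text
time_s: 41.8
tcp_pos: [0.4936, -0.2022, 0.1636]
eef_rot: [0.0, 0.13, 0.991, 0.0]
force: [-0.8, 1.2, 4.9]
grip_width: 0.017
```

jog_arm(rows=[[0,0,-0.003,0],[0,0,-0.003,0]])

```text
time_s: 42.05
tcp_pos: [0.4935, -0.2022, 0.1637]
eef_rot: [0.0, 0.13, 0.991, -0.0]
force: [-1.2, 0.6, 2.0]
grip_width: 0.0172
```

jog_arm(rows=[[0,0,0,0],[0,0,0,0],[0,0,0,0],[0,0,0,0],[0,0,-0.05,0],[0,0,-0.12,0],[0,0,-0.2,0],[0,0,-0.28,0]], fingers=0.2)

```text
time_s: 43.05
tcp_pos: [0.4937, -0.2023, 0.2213]
eef_rot: [0.001, 0.13, 0.991, 0.0]
force: [-0.0, -0.8, -0.1]
grip_width: 0.0341
```

```bash
python3 - <<'E'
from h import *
save("side","s24.png",(170,180,290,330))
plan([])
E
```

```text
t 43.10 tcp [ 0.495  -0.2028  0.2234] jaw 75.0 w 0.0341 F [ 0.5 -0.6  1.5] tilt -1.000
```

View pics/s24.png

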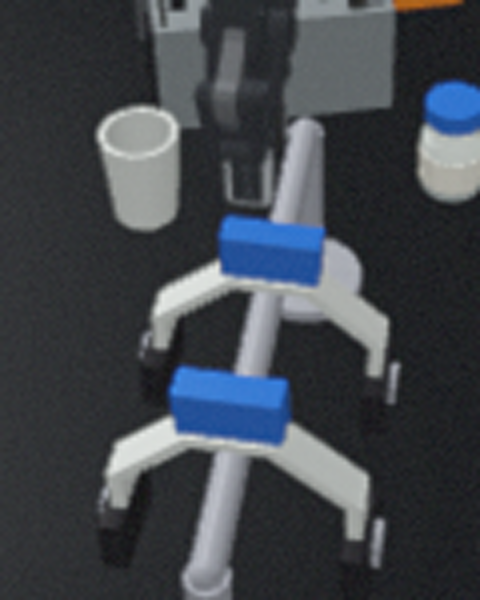

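Both hang square and level again. Now the third band.

jog_arm(rows=[[0,0.08,-0.08,-0.05],[0,0.2,-0.16,-0.1],[0,0.35,-0.22,-0.15],[0,0.5,-0.24,-0.2],[0,0.64,-0.24,-0.25],[0,0.77,-0.24,-0.3],[0,0.89,-0.24,-0.36],[0,1,-0.24,-0.4]])

```text
time_s: 44.1
tcp_pos: [0.5454, -0.0075, 0.2675]
eef_rot: [-0.0, 0.025, 1.0, -0.0]
force: [0.1, -0.5, -0.5]
grip_width: 0.0345
```

```bash
python3 - <<'E'
from h import *
blues(.170)
save("side","s25.png",(150,80,380,384))
plan([((.526,.2565,.21),CJ)])
E
```

```text
blue px [238.5 108.4] area 97 world [0.7907 0.0168 0.17  ] long axis 12.7 [0.029 0.025]
blue px [142.8 220.1] area 177 world [0.5191 0.2416 0.17  ] long axis 1.6 [0.048 0.019]
blue px [332.2 227.3] area 198 world [ 0.4991 -0.2009  0.17  ] long axis -16.6 [0.053 0.022]
blue px [374.2 238.9] area 210 world [ 0.4714 -0.297   0.17  ] long axis -21.6 [0.053 0.024]
t 44.20 tcp [ 0.5458 -0.0055  0.2673] jaw 87.3 w 0.0342 F [ 0.2 -1.1  0.4] tilt -1.000
[0.16, 1.303, 0.288] -0.136
```

View pics/s25.png

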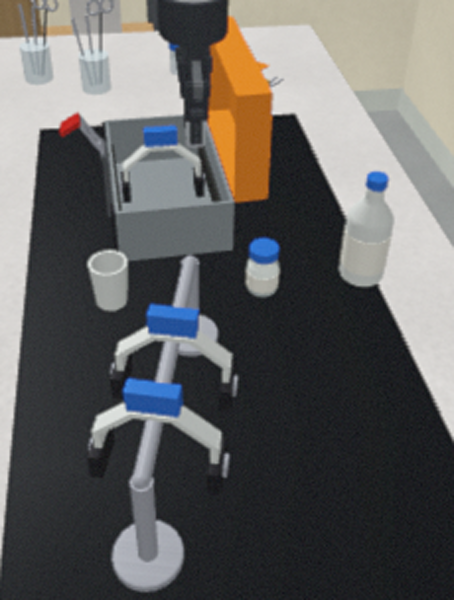

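jog_arm(rows=[[0.01,0.1,0,-0.03],[0.02,0.22,0,-0.06],[0.03,0.35,0,-0.1],[0.05,0.5,0,-0.13],[0.07,0.65,0,-0.13],[0.1,0.8,0,-0.13],[0.13,0.92,0,-0.13],[0.15,1,0,-0.13]])

```text
time_s: 45.2
tcp_pos: [0.5248, 0.1952, 0.2676]
eef_rot: [-0.0, -0.01, 1.0, 0.0]
force: [0.1, 1.1, -0.4]
grip_width: 0.0341
```

jog_arm(rows=[[0.01,0.1,0,0],[0.02,0.2,0.02,0],[0.02,0.27,0.07,0],[0.02,0.3,0.14,0],[0.02,0.3,0.2,0],[0.02,0.3,0.25,0],[0.02,0.3,0.28,0],[0.02,0.3,0.28,0]])

```text
time_s: 46.2
tcp_pos: [0.5206, 0.2517, 0.2113]
eef_rot: [-0.0, -0.008, 1.0, -0.0]
force: [-1.2, -0.4, 1.0]
grip_width: 0.0342
```

```bash
python3 - <<'E'
from h import *
plan([((.524,.2568,.113),CJ)])
save("side","s26.png",(150,80,380,384))
E
```

```text
t 46.20 tcp [0.5206 0.2517 0.2113] jaw 90.9 w 0.0342 F [-1.2 -0.4  1. ] tilt -1.000
[-0.018, 0.025, 0.492] -0.017
```

View pics/s26.png

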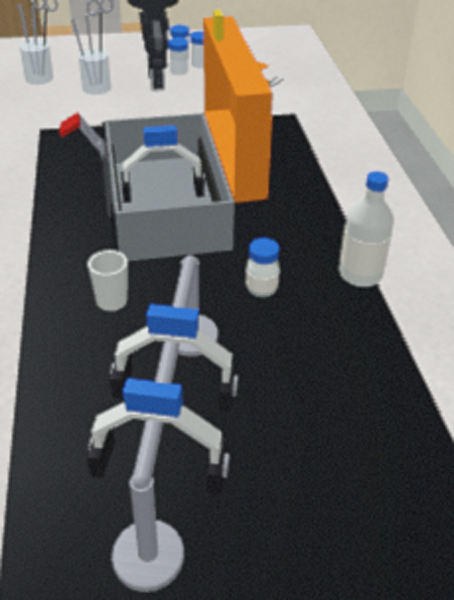

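jog_arm(rows=[[-0.02,0.025,0.08,-0.02],[-0.02,0.025,0.17,-0.02],[-0.02,0.025,0.26,-0.02],[-0.02,0.025,0.34,-0.02],[-0.02,0.025,0.41,-0.02],[-0.02,0.025,0.46,-0.02],[-0.02,0.025,0.49,-0.02],[-0.02,0.025,0.49,-0.02]])

```text
time_s: 47.25
tcp_pos: [0.5246, 0.2573, 0.1135]
eef_rot: [-0.0, -0.013, 1.0, -0.0]
force: [0.6, -1.0, 0.9]
grip_width: 0.0343
```

jog_arm(rows=[[0,0,0,0],[0,0,0,0],[0,0,0,0],[0,0,0,0]], fingers=1, newtons=50)

```text
time_s: 47.75
tcp_pos: [0.5249, 0.2575, 0.114]
eef_rot: [0.0, -0.013, 1.0, 0.0]
force: [0.8, -0.1, 0.7]
grip_width: 0.0169
```

jog_arm(rows=[[0,0,-0.04,0],[0,0,-0.1,0],[0,0,-0.18,0],[0,0,-0.28,0],[0,0,-0.4,0],[0,0,-0.54,0],[0,0,-0.7,0],[0,0,-0.87,0]])

```text
time_s: 48.75
tcp_pos: [0.5245, 0.2572, 0.2898]
eef_rot: [0.0, -0.013, 1.0, 0.0]
force: [0.4, -0.1, -0.9]
grip_width: 0.0167
```

```bash
python3 - <<'E'
from h import *
plan([(railP(0.00,0.09,.29),RJ)])
save("side","s27.png",(150,40,350,200))
E
```

```text
t 48.75 tcp [0.5245 0.2572 0.2898] jaw 91.5 w 0.0167 F [ 0.4 -0.1 -0.9] tilt -1.000
[0.1, -1.961, -0.002] 0.539
```

View pics/s27.png

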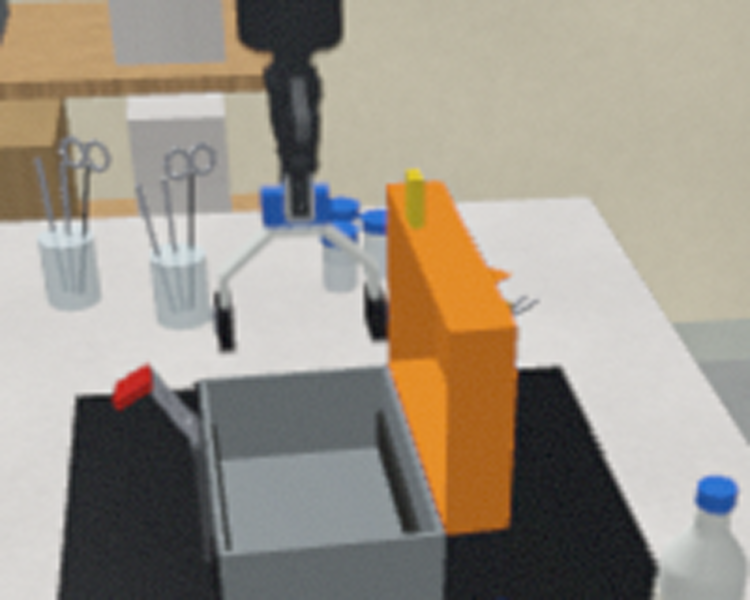

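The case is empty, so there were three bands. I'll carry the last one over.

jog_arm(rows=[[0.03,-0.06,0,0],[0.05,-0.14,0,0],[0.07,-0.26,0,0],[0.09,-0.4,0,0],[0.1,-0.55,0,0],[0.1,-0.7,0,0.1],[0.1,-0.85,0,0.2],[0.1,-0.98,0,0.3]])

```text
time_s: 49.8
tcp_pos: [0.5097, 0.0584, 0.2876]
eef_rot: [0.0, 0.068, 0.998, -0.0]
force: [0.0, -0.2, -1.0]
grip_width: 0.0168
```

```bash
python3 - <<'E'
from h import *
plan([(railP(0.003,0.09,.29),RJ)])
E
```

```text
t 49.80 tcp [0.5097 0.0584 0.2876] jaw 82.2 w 0.0168 F [ 0.  -0.2 -1. ] tilt -1.000
[-0.171, -0.959, -0.012] 0.23
```

jog_arm(rows=[[-0.02,-0.12,0,0.06],[-0.04,-0.26,0,0.12],[-0.07,-0.41,0,0.18],[-0.1,-0.56,0,0.23],[-0.13,-0.7,0,0.23],[-0.15,-0.84,0,0.23],[-0.17,-0.93,0,0.23],[-0.17,-0.96,0,0.23]])

```text
time_s: 50.8
tcp_pos: [0.5182, -0.1364, 0.2877]
eef_rot: [0.0, 0.127, 0.992, -0.0]
force: [-0.3, -0.4, -1.3]
grip_width: 0.0171
```

jog_arm(rows=[[0,0,0,0],[0,0,0,0],[0,0,0,0]])

```text
time_s: 51.18
tcp_pos: [0.5186, -0.1329, 0.2876]
eef_rot: [-0.0, 0.124, 0.992, 0.0]
force: [-0.0, 0.1, -1.0]
grip_width: 0.0172
```

```bash
python3 - <<'E'
from h import *
plan([(railP(0.003,0.09,.166),RJ)])
save("side","s28.png",(150,80,350,330))
E
```

```text
t 51.17 tcp [ 0.5186 -0.1329  0.2876] jaw 75.7 w 0.0172 F [-0.   0.1 -1. ] tilt -1.000
[0.0, -0.017, 0.608] 0.012
```

View pics/s28.png

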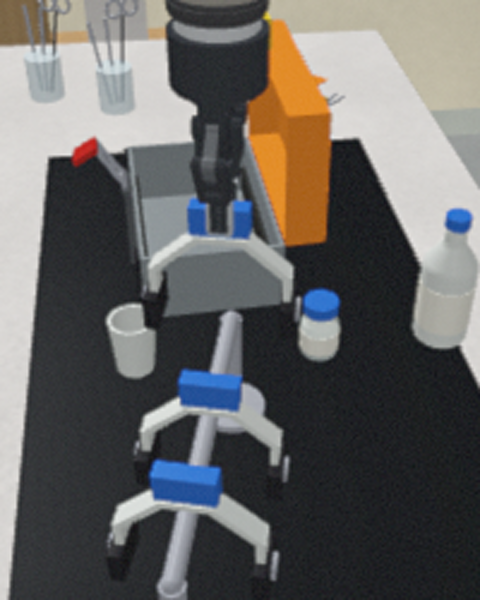

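jog_arm(rows=[[0,-0.02,0.08,0.01],[0,-0.02,0.18,0.01],[0,-0.02,0.28,0.01],[0,-0.02,0.38,0.01],[0,-0.02,0.48,0.01],[0,-0.02,0.56,0.01],[0,-0.02,0.6,0.01],[0,-0.02,0.605,0.01]])

```text
time_s: 52.22
tcp_pos: [0.5172, -0.1378, 0.1662]
eef_rot: [-0.0, 0.128, 0.992, -0.0]
force: [0.3, 0.2, -0.4]
grip_width: 0.0167
```

jog_arm(rows=[[0,0,0.01,0],[0,0,0.02,0],[0,0,0.025,0],[0,0,0.025,0]])

```text
time_s: 52.72
tcp_pos: [0.5175, -0.1377, 0.1618]
eef_rot: [0.0, 0.128, 0.992, 0.0]
force: [-1.2, -0.4, -1.2]
grip_width: 0.017
```

jog_arm(rows=[[0,0,0.005,0],[0,0,0.008,0],[0,0,0.008,0]])

```text
time_s: 53.1
tcp_pos: [0.5174, -0.1378, 0.16]
eef_rot: [-0.0, 0.128, 0.992, 0.0]
force: [0.0, 0.3, -0.5]
grip_width: 0.0172
```

jog_arm(rows=[[0,0,0.003,0],[0,0,0.006,0],[0,0,0.006,0]])

```text
time_s: 53.48
tcp_pos: [0.5174, -0.1378, 0.1588]
eef_rot: [-0.0, 0.128, 0.992, 0.0]
force: [-0.6, -0.1, -1.6]
grip_width: 0.0166
```

jog_arm(rows=[[0,0,0.003,0],[0,0,0.006,0],[0,0,0.006,0]])

```text
time_s: 53.85
tcp_pos: [0.5176, -0.1378, 0.1586]
eef_rot: [0.0, 0.128, 0.992, 0.0]
force: [-2.3, 0.9, 5.7]
grip_width: 0.017
```

jog_arm(rows=[[0,0,-0.003,0],[0,0,-0.003,0]])

```text
time_s: 54.1
tcp_pos: [0.5176, -0.1378, 0.1586]
eef_rot: [0.0, 0.128, 0.992, 0.0]
force: [-1.8, 0.4, 4.1]
grip_width: 0.0172
```

jog_arm(rows=[[0,0,0,0],[0,0,0,0],[0,0,0,0],[0,0,0,0],[0,0,-0.05,0],[0,0,-0.12,0],[0,0,-0.2,0],[0,0,-0.28,0]], fingers=0.2)

```text
time_s: 55.1
tcp_pos: [0.5178, -0.1379, 0.2159]
eef_rot: [0.001, 0.128, 0.992, 0.0]
force: [0.2, -0.2, -0.1]
grip_width: 0.0342
```

jog_arm(rows=[[-0.01,0.05,-0.08,-0.05],[-0.01,0.12,-0.16,-0.1],[-0.01,0.22,-0.24,-0.15],[-0.01,0.34,-0.32,-0.2],[-0.01,0.46,-0.4,-0.25],[-0.01,0.6,-0.48,-0.3],[-0.01,0.74,-0.56,-0.36],[-0.01,0.88,-0.6,-0.4]])

```text
time_s: 56.1
tcp_pos: [0.5648, 0.0343, 0.3356]
eef_rot: [0.001, 0.022, 1.0, 0.0]
force: [0.6, -0.6, -1.9]
grip_width: 0.0342
```

```bash
python3 - <<'E'
from h import *
blues(.170)
save("side","s29.png",(150,120,350,384))
save("top","t29.png",(220,160,420,290))
plan([(caseP(.085,.05,.4),CJ)])
E
```

```text
blue px [238.9 107.6] area 81 world [0.7927 0.0158 0.17  ] long axis 48.7 [0.027 0.021]
blue px [247.5 172.6] area 61 world [ 0.6306 -0.0044  0.17  ] long axis 25.7 [0.023 0.017]
blue px [304.  219.8] area 197 world [ 0.517  -0.1358  0.17  ] long axis -14.9 [0.052 0.023]
blue px [332.2 227.3] area 198 world [ 0.4991 -0.2009  0.17  ] long axis -16.6 [0.053 0.022]
blue px [374.2 238.9] area 210 world [ 0.4714 -0.297   0.17  ] long axis -21.6 [0.053 0.024]
t 56.25 tcp [0.5644 0.0347 0.3342] jaw 87.6 w 0.0340 F [-0.8 -0.6 -0.3] tilt -1.000
[-0.165, 1.217, -0.329] -0.127
```

View pics/s29.png

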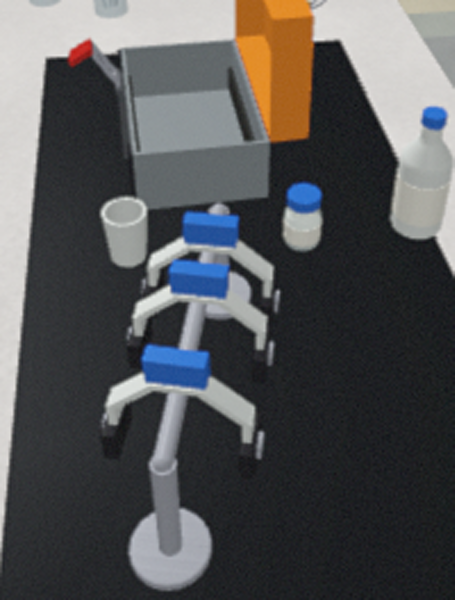

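View pics/t29.png

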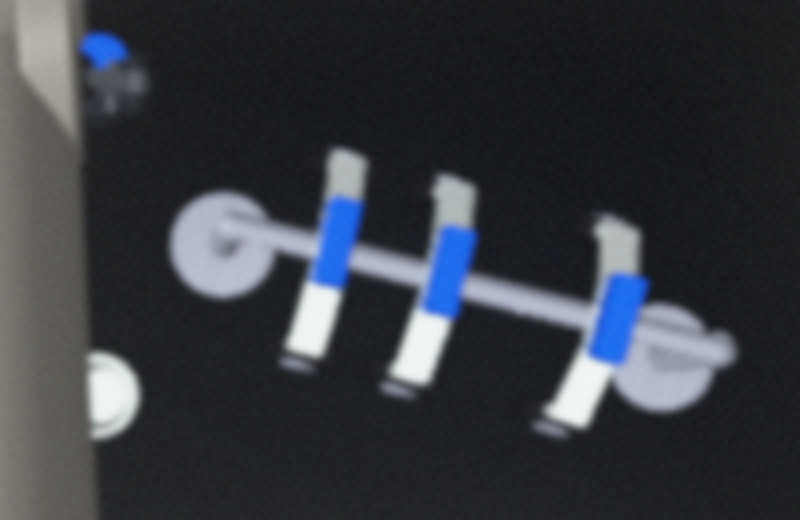

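All three hang level and square. Next I'll shut the lid, taking its tab where I left it.

```bash
python3 - <<'E'
from h import *
plan([((.619,.278,.35),CJ),((.619,.278,.276),CJ)])
E
```

```text
t 56.25 tcp [0.5644 0.0347 0.3342] jaw 87.6 w 0.0340 F [-0.8 -0.6 -0.3] tilt -1.000
[-0.221, 1.227, -0.079] -0.127
[-0.221, 1.227, 0.291] -0.127
```

jog_arm(rows=[[-0.03,0.12,-0.05,-0.03],[-0.06,0.26,-0.1,-0.06],[-0.09,0.4,-0.1,-0.1],[-0.12,0.55,-0.1,-0.13],[-0.15,0.7,-0.1,-0.13],[-0.18,0.83,-0.1,-0.13],[-0.2,0.93,-0.1,-0.13],[-0.22,1,-0.1,-0.13]], fingers=-0.1)

```text
time_s: 57.25
tcp_pos: [0.6176, 0.2309, 0.354]
eef_rot: [-0.0, -0.011, 1.0, -0.0]
force: [0.0, -0.4, 0.4]
grip_width: 0.0466
```

jog_arm(rows=[[0,0.08,0,0],[0,0.15,0,0],[0,0.2,0,0],[0,0.22,0,0],[0,0.22,0,0],[0,0.22,0,0]])

```text
time_s: 58.0
tcp_pos: [0.6166, 0.2728, 0.3545]
eef_rot: [0.0, -0.01, 1.0, -0.0]
force: [-0.5, -0.1, 0.5]
grip_width: 0.0472
```

```bash
python3 - <<'E'
from h import *
plan([((.619,.278,.276),CJ)])
save("side","s30.png",(190,0,330,160))
save("top","t30.png",(80,130,220,250))
E
```

```text
t 58.00 tcp [0.6166 0.2728 0.3545] jaw 91.1 w 0.0472 F [-0.5 -0.1  0.5] tilt -1.000
[-0.012, 0.026, 0.392] -0.008
```

View pics/s30.png

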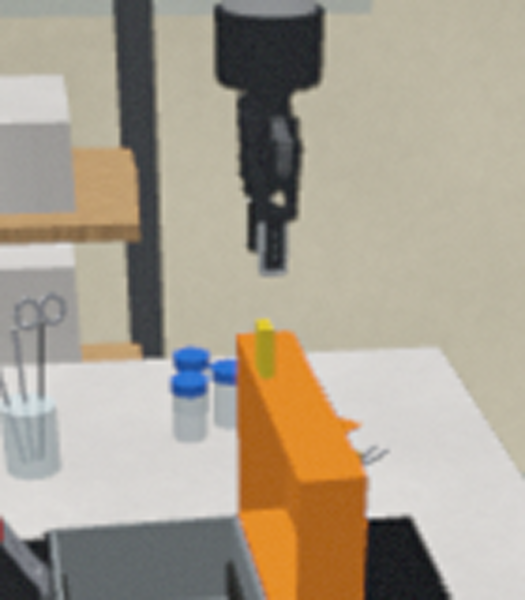

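View pics/t30.png

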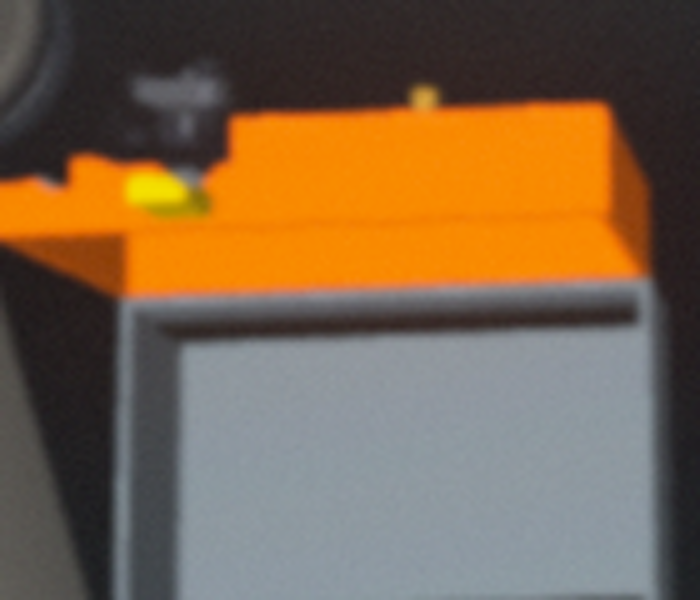

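Gripper is aligned over the tab. I'll go down, pinch and run the arc backwards.

jog_arm(rows=[[-0.01,0.025,0.05,-0.01],[-0.01,0.025,0.11,-0.01],[-0.01,0.025,0.17,-0.01],[-0.01,0.025,0.23,-0.01],[-0.01,0.025,0.29,-0.01],[-0.01,0.025,0.34,-0.01],[-0.01,0.025,0.38,-0.01],[-0.01,0.025,0.39,-0.01]])

```text
time_s: 59.1
tcp_pos: [0.6181, 0.2787, 0.2757]
eef_rot: [-0.0, -0.013, 1.0, -0.0]
force: [0.1, -0.0, 0.1]
grip_width: 0.0468
```

jog_arm(rows=[[0,0,0,0],[0,0,0,0],[0,0,0,0],[0,0,0,0]], fingers=1, newtons=40)

```text
time_s: 59.6
tcp_pos: [0.6187, 0.2781, 0.2768]
eef_rot: [0.0, -0.013, 1.0, -0.0]
force: [-1.2, -2.6, 1.5]
grip_width: 0.0255
```

```bash
python3 - <<'E'
from h import *
plan([])
s,p,R=frame()
H=caseP(.085,.05,.09)
ex=np.array([np.cos(CASE[2]),np.sin(CASE[2]),0])
rx=(p-H)@ex; rz=p[2]+.011-H[2]
a0=np.arctan2(rz,-rx);r=np.hypot(rx,rz);print("r",rx,rz,a0,r)
pr=np.zeros(3)
for i,a in enumerate(np.linspace(a0,.02,18)[1:]):
    d=(-r*np.cos(a)-rx)*ex+np.array([0,0,r*np.sin(a)-rz]);u=R.T@d/.2
    print(round(a,2),(u-pr).round(3).tolist())
    if i%8==7: pr=u.round(2);print("--")
E
```

```text
t 59.60 tcp [0.6187 0.2781 0.2768] jaw 91.5 w 0.0255 F [-1.2 -2.6  1.5] tilt -1.000
r 0.010926765471540433 0.19777684882588212 1.625988167831706 0.19807845954360073
1.53 [0.094, 0.0, -0.001]
1.44 [0.187, 0.0, 0.007]
1.34 [0.279, 0.001, 0.024]
1.25 [0.369, 0.001, 0.049]
1.15 [0.456, 0.001, 0.083]
1.06 [0.54, 0.001, 0.125]
0.96 [0.619, 0.001, 0.174]
0.87 [0.693, 0.001, 0.231]
--
0.78 [0.072, 0.002, 0.065]
0.68 [0.134, 0.002, 0.135]
0.59 [0.19, 0.002, 0.21]
0.49 [0.238, 0.002, 0.29]
0.4 [0.278, 0.002, 0.374]
0.3 [0.31, 0.002, 0.462]
0.21 [0.334, 0.002, 0.553]
0.11 [0.349, 0.002, 0.645]
--
0.02 [0.006, 0.002, 0.088]
```

jog_arm(rows=[[0.09,0,0,0],[0.187,0,0.007,0],[0.279,0,0.024,0],[0.369,0,0.049,0],[0.456,0,0.083,0],[0.54,0,0.125,0],[0.619,0,0.174,0],[0.69,0,0.23,0]])

```text
time_s: 60.6
tcp_pos: [0.4817, 0.2742, 0.2317]
eef_rot: [0.002, -0.013, 1.0, 0.0]
force: [1.1, -3.3, 4.4]
grip_width: 0.0253
```

jog_arm(rows=[[0.072,0,0.065,0],[0.134,0,0.135,0],[0.19,0,0.21,0],[0.238,0,0.29,0],[0.278,0,0.374,0],[0.31,0,0.462,0],[0.334,0,0.553,0],[0.35,0,0.645,0]])

```text
time_s: 61.6
tcp_pos: [0.4102, 0.2721, 0.101]
eef_rot: [-0.0, -0.013, 1.0, -0.001]
force: [-0.1, -4.0, 3.4]
grip_width: 0.0253
```

```bash
python3 - <<'E'
from h import *
plan([(caseP(-.112,.05,.084),None)])
save("side","s31.png",(150,60,350,230))
E
```

```text
t 61.60 tcp [0.4102 0.2721 0.101 ] jaw 91.5 w 0.0253 F [-0.1 -4.   3.4] tilt -1.000
[-0.003, -0.002, 0.085] 0
```

View pics/s31.png

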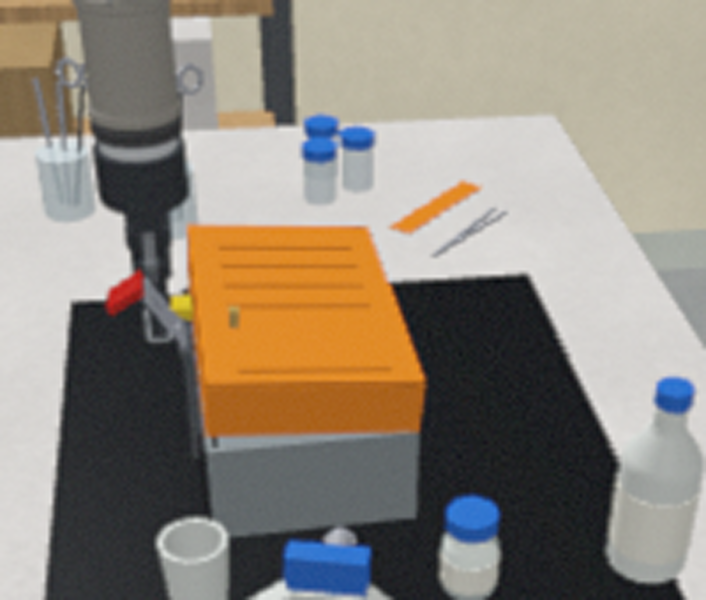

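jog_arm(rows=[[0,0,0.02,0],[0,0,0.04,0],[0,0,0.06,0],[0,0,0.075,0],[0,0,0.085,0],[0,0,0.085,0]])

```text
time_s: 62.4
tcp_pos: [0.4089, 0.2721, 0.0849]
eef_rot: [-0.002, -0.013, 1.0, -0.001]
force: [-5.8, -5.3, 6.5]
grip_width: 0.0255
```

jog_arm(rows=[[0,0,0.01,0],[0,0,0.015,0],[0,0,0.015,0]])

```text
time_s: 62.78
tcp_pos: [0.409, 0.2722, 0.0846]
eef_rot: [-0.003, -0.013, 1.0, -0.001]
force: [-11.6, -10.3, 29.8]
grip_width: 0.0254
```

```bash
python3 - <<'E'
from ov import *
plan([])
overlay("side",case(TF(*CASE)),"s32.png",(150,60,350,230))
E
```

```text
t 62.77 tcp [0.409  0.2722 0.0846] jaw 91.5 w 0.0254 F [-11.6 -10.3  29.8] tilt -1.000
```

View pics/s32.png

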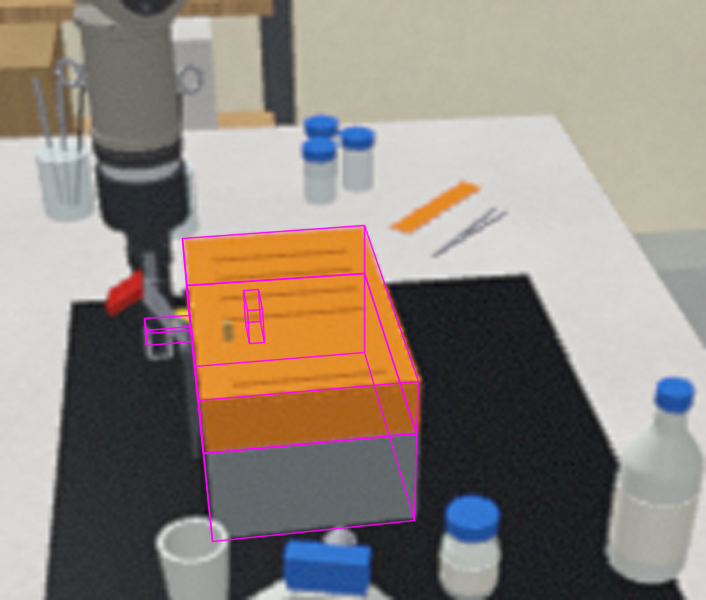

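The lid is against its stop: 30 N with no further travel. I'll ease off, release and go up.

jog_arm(rows=[[0,0,-0.015,0],[0,0,-0.015,0]])

```text
time_s: 63.08
tcp_pos: [0.409, 0.2721, 0.0849]
eef_rot: [-0.002, -0.013, 1.0, -0.001]
force: [-5.0, -6.0, 6.2]
grip_width: 0.0255
```

jog_arm(rows=[[0,0,0,0],[0,0,0,0],[0,0,0,0],[0,0,-0.08,0],[0,0,-0.2,0],[0,0,-0.35,0],[0,0,-0.5,0],[0,0,-0.65,0]], fingers=-0.2)

```text
time_s: 64.08
tcp_pos: [0.4106, 0.2733, 0.2165]
eef_rot: [0.001, -0.013, 1.0, 0.001]
force: [-0.0, 0.5, -0.1]
grip_width: 0.0512
```

```bash
python3 - <<'E'
from ov import *
th=2.1;c,s=np.cos(th),np.sin(th)
g=np.array([-.0925+.06*c-.02*s,-.05,.145+.06*s+.02*c]);print("tab grip case",g)
plan([(caseP(g[0],-.05,.30),CJ),(caseP(g[0],-.05,g[2]-.011),CJ)])
save("side","s33.png",(150,60,350,230))
save("top","t33.png",(100,160,300,290))
# strap dims overlay
T=TF(*CASE)
def hp(u,y,v): return T((-.0925+u*c-v*s,y-.05,.145+u*s+v*c))
segs=[]
for y in(-.016,.016):
    q=[hp(.056,y,.005),hp(.064,y,.005),hp(.064,y,.035),hp(.056,y,.035)]
    segs+=list(zip(q,q[1:]+q[:1]))
segs+=[(hp(0,0,0),hp(.06,0,0))]
overlay("side",segs,"s33b.png",(150,100,230,170))
E
```

```text
tab grip case [-0.14005495 -0.05        0.18669564]
t 64.08 tcp [0.4106 0.2733 0.2165] jaw 91.5 w 0.0512 F [-0.   0.5 -0.1] tilt -1.000
[0.14, -0.507, -0.418] 0.004
[0.141, -0.508, 0.203] 0.004
```

View pics/s33b.png

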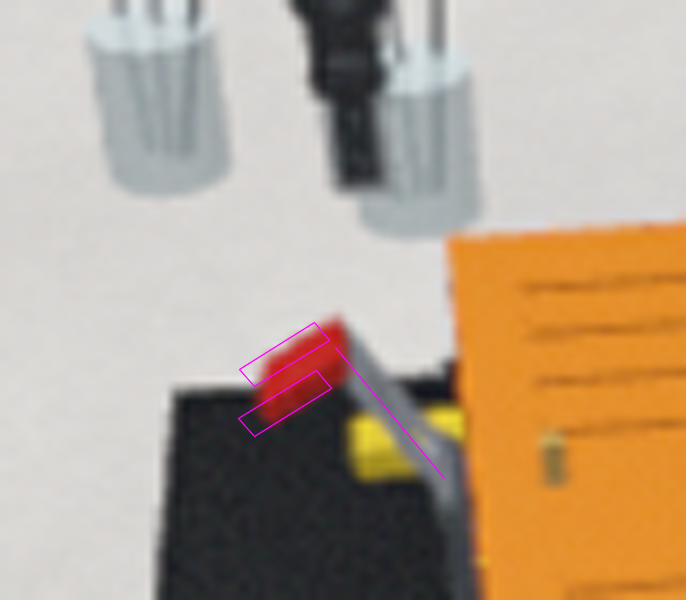

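View pics/s33.png

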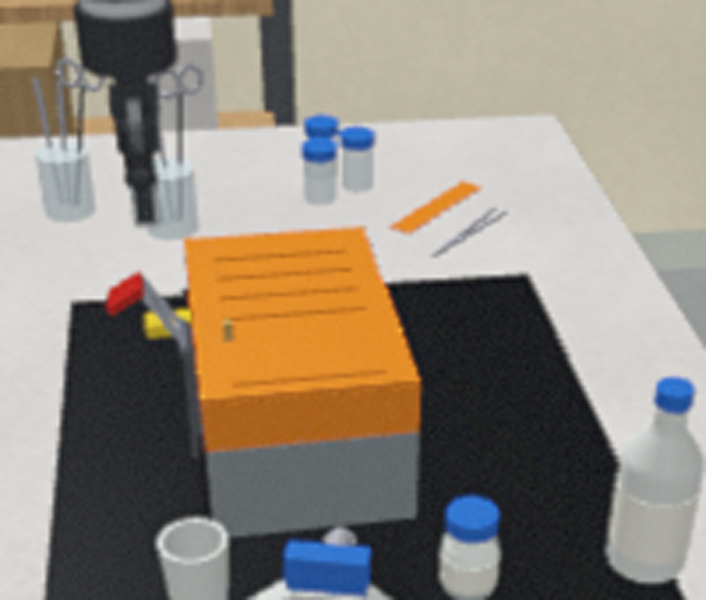

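jog_arm(rows=[[0,0,-0.08,0],[0.02,-0.05,-0.15,0],[0.05,-0.15,-0.17,0],[0.08,-0.27,-0.17,0],[0.11,-0.38,-0.17,0],[0.14,-0.47,-0.17,0],[0.14,-0.51,-0.17,0],[0.14,-0.51,-0.17,0]])

```text
time_s: 65.22
tcp_pos: [0.3853, 0.1703, 0.2484]
eef_rot: [0.0, -0.013, 1.0, 0.0]
force: [-0.4, -0.1, -0.7]
grip_width: 0.0513
```

```bash
python3 - <<'E'
from ov import *
plan([(caseP(-.139,-.05,.177),CJ)])
save("side","s34.png",(140,60,260,170))
E
```

```text
t 65.22 tcp [0.3853 0.1703 0.2484] jaw 91.5 w 0.0513 F [-0.4 -0.1 -0.7] tilt -1.000
[-0.005, 0.004, 0.357] 0.003
```

View pics/s34.png

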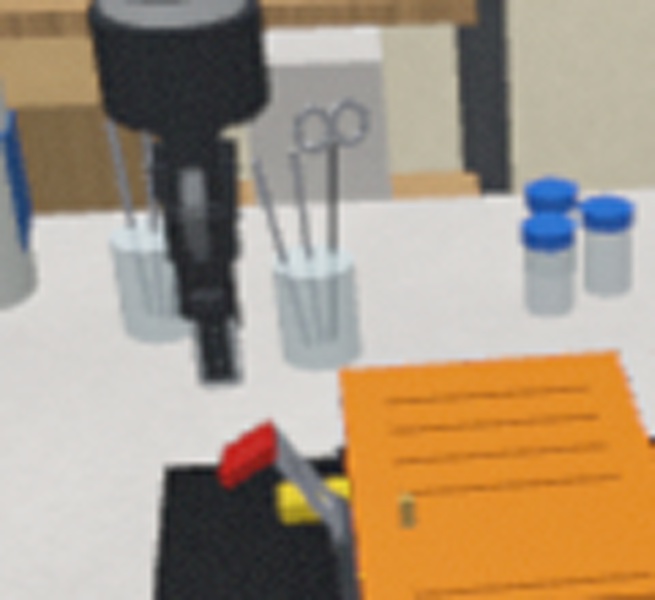

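jog_arm(rows=[[-0.01,0,0.06,0],[-0.01,0,0.12,0],[-0.01,0,0.18,0],[-0.01,0,0.24,0],[-0.01,0,0.29,0],[-0.01,0,0.33,0],[-0.01,0,0.35,0],[-0.01,0,0.35,0]])

```text
time_s: 66.28
tcp_pos: [0.3871, 0.1706, 0.1782]
eef_rot: [-0.0, -0.013, 1.0, 0.0]
force: [0.2, 0.8, 0.0]
grip_width: 0.0512
```

jog_arm(rows=[[0,0,0,0],[0,0,0,0],[0,0,0,0],[0,0,0,0]], fingers=1, newtons=25)

```text
time_s: 66.78
tcp_pos: [0.3874, 0.1713, 0.1788]
eef_rot: [0.0, -0.013, 1.0, 0.001]
force: [-2.2, 2.6, 4.2]
grip_width: 0.0316
```

```bash
python3 - <<'E'
from h import *
plan([])
save("side","s35.png",(140,60,260,170))
s,p,R=frame()
H=caseP(-.0925,-.05,.145)
ex=np.array([np.cos(CASE[2]),np.sin(CASE[2]),0])
rx=(p-H)@ex; rz=p[2]+.011-H[2];a0=np.arctan2(rz,rx);r=np.hypot(rx,rz)
print(rx,rz,a0,r)
pr=np.zeros(3)
for i,a in enumerate(np.linspace(a0,a0-2.0,17)[1:]):
    d=(r*np.cos(a)-rx)*ex+np.array([0,0,r*np.sin(a)-rz]);u=R.T@d/.2
    print(round(a-a0+2.1,2),(u-pr).round(3).tolist())
    if i%8==7: pr=u.round(3);print("--")
E
```

```text
t 66.78 tcp [0.3874 0.1713 0.1788] jaw 91.5 w 0.0316 F [-2.2  2.6  4.2] tilt -1.000
-0.045374216953928015 0.04482761898264395 2.3622541371535943 0.06378350090607468
1.98 [-0.03, -0.0, -0.027]
1.85 [-0.063, -0.0, -0.049]
1.72 [-0.098, -0.0, -0.067]
1.6 [-0.135, -0.0, -0.081]
1.48 [-0.174, -0.0, -0.09]
1.35 [-0.214, -0.0, -0.094]
1.23 [-0.254, -0.001, -0.093]
1.1 [-0.293, -0.001, -0.088]
--
0.98 [-0.038, 0.0, 0.011]
0.85 [-0.075, 0.0, 0.026]
0.73 [-0.11, 0.0, 0.046]
0.6 [-0.141, -0.0, 0.07]
0.48 [-0.17, -0.0, 0.098]
0.35 [-0.195, -0.0, 0.129]
0.23 [-0.216, -0.0, 0.163]
0.1 [-0.232, -0.0, 0.2]
--
```

View pics/s35.png

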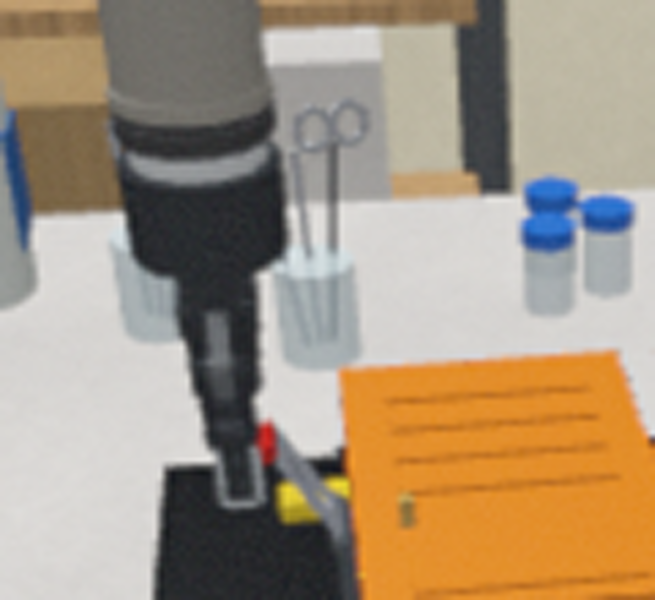

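jog_arm(rows=[[-0.03,0,-0.027,0],[-0.063,0,-0.049,0],[-0.098,0,-0.067,0],[-0.135,0,-0.081,0],[-0.174,0,-0.09,0],[-0.214,0,-0.094,0],[-0.254,0,-0.093,0],[-0.293,0,-0.088,0]])

```text
time_s: 67.82
tcp_pos: [0.4441, 0.1729, 0.1957]
eef_rot: [-0.002, -0.014, 1.0, 0.0]
force: [-3.9, 3.0, 3.2]
grip_width: 0.0316
```

jog_arm(rows=[[-0.038,0,0.011,0],[-0.075,0,0.026,0],[-0.11,0,0.046,0],[-0.141,0,0.07,0],[-0.17,0,0.098,0],[-0.195,0,0.129,0],[-0.21,0,0.15,0],[-0.21,0,0.15,0]])

```text
time_s: 68.82
tcp_pos: [0.4884, 0.1742, 0.1666]
eef_rot: [0.0, -0.013, 1.0, 0.001]
force: [-0.9, 3.4, 4.5]
grip_width: 0.0313
```

```bash
python3 - <<'E'
from h import *
plan([])
save("side","s36.png",(140,60,260,170))
E
```

```text
t 68.83 tcp [0.4884 0.1742 0.1666] jaw 91.5 w 0.0313 F [-0.9  3.4  4.5] tilt -1.000
```

View pics/s36.png

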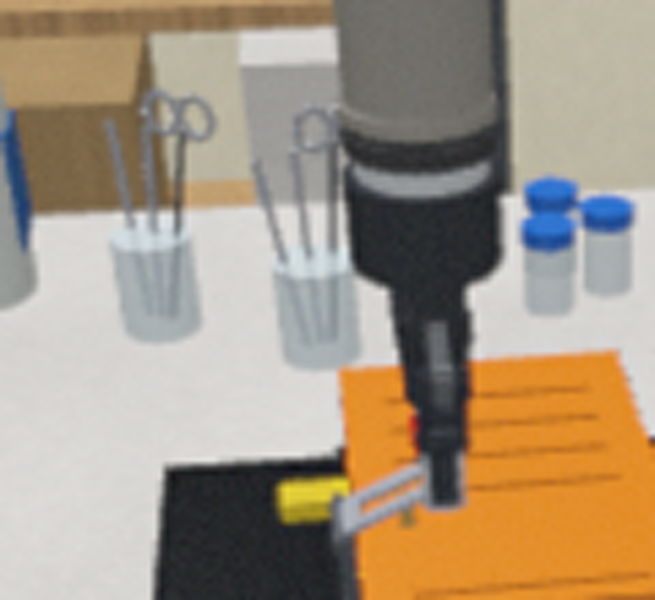

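Hasp is near the lid. I'll release so that it falls over the catch.

jog_arm(rows=[[0,0,0,0],[0,0,0,0],[0,0,0,0],[0,0,0,0],[0,0,-0.06,0],[0,0,-0.15,0],[0,0,-0.28,0],[0,0,-0.4,0]], fingers=-0.3)

```text
time_s: 69.88
tcp_pos: [0.488, 0.1732, 0.2477]
eef_rot: [0.001, -0.013, 1.0, 0.0]
force: [-0.1, -0.2, 0.5]
grip_width: 0.0554
```

```bash
python3 - <<'E'
from h import *
plan([])
blues(.17)
save("side","s37.png",(140,60,260,170))
save("side","s37b.png",(150,120,350,384))
save("top","t37.png",(80,160,420,290))
E
```

```text
t 69.88 tcp [0.488  0.1732 0.2477] jaw 91.5 w 0.0554 F [-0.1 -0.2  0.5] tilt -1.000
blue px [238.5 108.4] area 96 world [0.7906 0.0167 0.17  ] long axis 8.8 [0.029 0.025]
blue px [244.  175.2] area 200 world [0.6244 0.0039 0.17  ] long axis 67.6 [0.038 0.037]
blue px [303.9 219.8] area 197 world [ 0.5171 -0.1357  0.17  ] long axis -14.6 [0.052 0.023]
blue px [332.2 227.3] area 198 world [ 0.4991 -0.2009  0.17  ] long axis -16.6 [0.053 0.022]
blue px [374.2 238.9] area 211 world [ 0.4715 -0.297   0.17  ] long axis -21.4 [0.053 0.024]
```

View pics/s37.png

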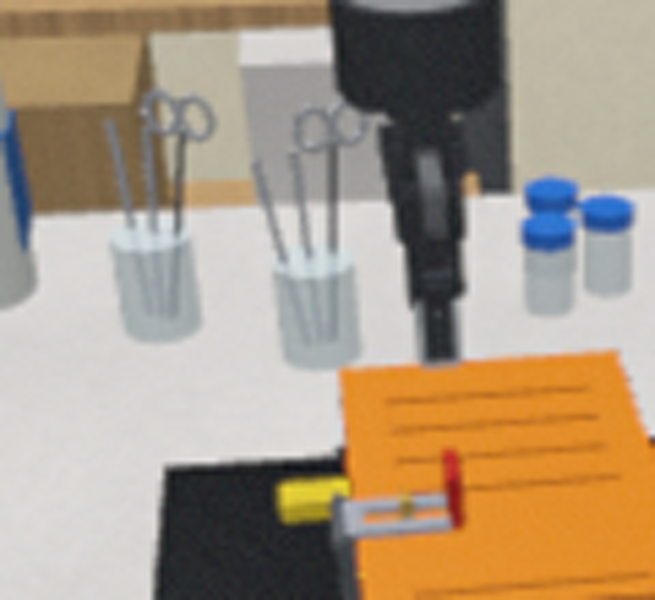

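View pics/s37b.png

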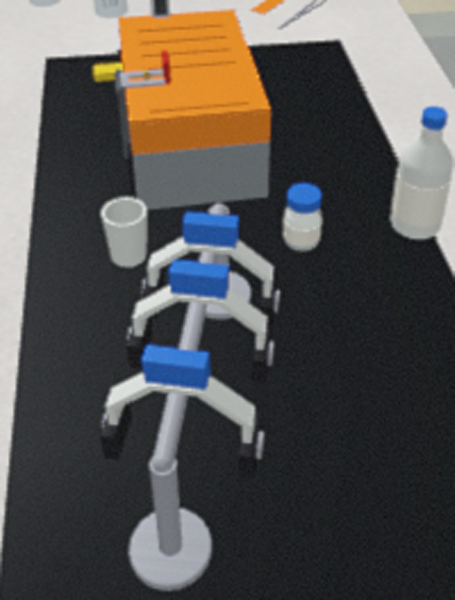

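View pics/t37.png

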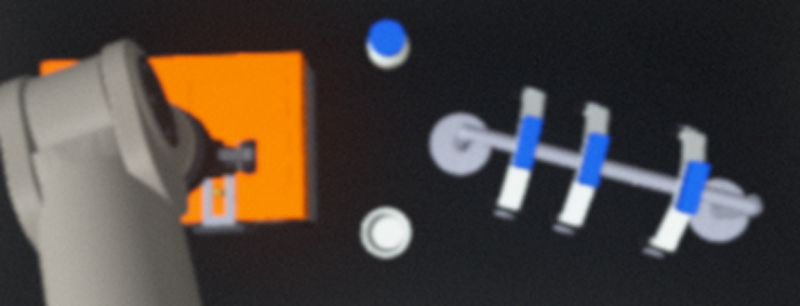

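The hasp strap lies flat with the brass catch standing in its slot at (405,507). The pads sit within about 3 mm of the bar axis and all three bands are still. I'll hand in.

```bash
python3 - <<'E'
from workcell import close_job
print(close_job())
E
```

```text
the job is handed in; nothing more can be done
None
```

The job is handed in at about 70 s. The case held three headbands, and all three now hang on the rail. The empty case is shut with the hasp down over its catch.

**What I did:** I swung the hasp past upright and opened the lid to about 1.6 rad. I hung the three bands, pressed the lid down to its stop, and let the hasp fall back over the catch.

**What went wrong:** After I released the second band on the bar, it turned about 35° out of square and nudged the first. I can't tell whether that was the announced knock or my pressing it down with about 10 N before letting go. I gripped it again, squared it and set it down 20 mm further along the bar. After that it stayed still.

**Last checks, from the images:**
- **Bands:** the pads sit within about 3 mm of the bar axis and look level. They are square to within about 2°, except the first band, which is about 7° off; the limit is 0.5 rad (29°).
- **Case:** the lid matches its shut outline, and the hasp lies flat with the catch in its slot.
- **Other items:** the jar and bottle measure where they started, and the cup looks unmoved in the pictures.
- **Robot:** the gripper was clear of everything, with the wrist force near zero.

None of these final checks failed, but the joint angles can't be read directly, so the lid and hasp are judged from pictures and contact force.

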